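Set up a disc sander's feed sled with nested angles

TASK

Get the disc sander ready to square the ends of the yellow fibreglass angles: first turn the feed pulley by its rim until its engraved line faces the green pointer (the sled is then back in its loading position). Leaving it there, lay all the yellow angles roof-like over the sled's ridge, nested one on another with their legs aligned and their rear ends up to the blue back stop (no gap over 1 cm); finally turn the pulley until its line faces the red pointer, which brings the nested stack up to just short of the sanding disc. If an angle is knocked out of place, put it right, and leave the cup and sanding block where they are.

Things in the scene. Friction and masses are not known exactly. Their poses are not given: they have to be found in the camera images.
- sander: fixed machine: grey base 460 x 320 x 12 mm, green 150 mm disc sander (177 mm high) at its far end. Origin on the bench; x = feed direction to the disc, y to the pulley's side, z up. In mm: sled line y -80, disc face x 89 (y -155 to -5), pulley axis (0, 85), low feed motor, its belt off, at (145, 85), 58 high.
- pulley_axis (a point): on the aluminium pulley's vertical axis, level with its rim top (86 mm above bench). Raised hand rim: outer radius 70, inner 58 mm (wall 12 mm), open inside down to 58 mm above bench (flat hub to 63); outside, a flange of radius 76 up to 60 mm above bench. Grip across the rim wall from above. Needs about 5 N at the rim, stays where left.
- pulley_mark (a point): the engraved black line, 6 mm wide, running from the middle out over the rim; this point is on the line, on top of the rim, 64 mm from the axis
- pulley (a joint): angle of the feed pulley (rad), growing anticlockwise seen from above: 0 = line faces the green pointer, 2.094 (120 degrees) = line faces the red pointer; stops at -0.35 and 2.45. The sled moves 45 mm per rad towards the disc.
- load_pointer (a point): tip of the fixed green pointer (loading position), 82 mm from the pulley's axis, 55 mm above the bench (its top)
- start_pointer (a point): tip of the fixed red pointer (start position, stack just short of the disc), 82 mm from the pulley's axis, 55 mm above the bench (its top)
- sled: sled with steel ridge (apex up, 118 mm long) and, at its end nearest the robot, a blue back stop (70 mm wide, to 145 mm above bench; face at x -65 mm). Origin: where the first angle's origin rests with its rear end touching the stop (62 mm above bench; further ones 11.3 mm higher each); x along ridge to the disc, y across, z up. Free 28 mm down below the leg corners.
- angle1: yellow fibreglass angle, legs 38 wide, 8 thick, 130 long (mm), 134 g; may be absent. Lies apex up, legs sloping 45 degrees: 53.7 wide over the outer leg corners (5.7 above its underside), apex 32.5 high. Origin mid-length, centred, at the level of its lowest corners; x along its length (either way round), z up. Grip across the outer leg corners, fingertips near the bench. Nested pitch 11.3.
- angle2: yellow fibreglass angle, legs 38 wide, 8 thick, 130 long (mm), 134 g; may be absent. Lies apex up, legs sloping 45 degrees: 53.7 wide over the outer leg corners (5.7 above its underside), apex 32.5 high. Origin mid-length, centred, at the level of its lowest corners; x along its length (either way round), z up. Grip across the outer leg corners, fingertips near the bench. Nested pitch 11.3.
- angle3: yellow fibreglass angle, legs 38 wide, 8 thick, 130 long (mm), 134 g; may be absent. Lies apex up, legs sloping 45 degrees: 53.7 wide over the outer leg corners (5.7 above its underside), apex 32.5 high. Origin mid-length, centred, at the level of its lowest corners; x along its length (either way round), z up. Grip across the outer leg corners, fingertips near the bench. Nested pitch 11.3.
- angle4: yellow fibreglass angle, legs 38 wide, 8 thick, 130 long (mm), 134 g; may be absent. Lies apex up, legs sloping 45 degrees: 53.7 wide over the outer leg corners (5.7 above its underside), apex 32.5 high. Origin mid-length, centred, at the level of its lowest corners; x along its length (either way round), z up. Grip across the outer leg corners, fingertips near the bench. Nested pitch 11.3.
- angle5: yellow fibreglass angle, legs 38 wide, 8 thick, 130 long (mm), 134 g; may be absent. Lies apex up, legs sloping 45 degrees: 53.7 wide over the outer leg corners (5.7 above its underside), apex 32.5 high. Origin mid-length, centred, at the level of its lowest corners; x along its length (either way round), z up. Grip across the outer leg corners, fingertips near the bench. Nested pitch 11.3.
- cup: clear plastic cup, 70 mm across, 75 mm high, open top; leave alone. Origin: centre of its underside
- block: cork sanding block 112 x 67 x 30 mm; leave alone. Origin: centre of its underside
Mind the look-alikes: they are no part of the job. What is shaped like the angle3 but purple or white is not meant. What is shaped like the angle4 but purple or turquoise is not meant.

How it is judged:
On the way, in this order (a step that is already met when the one before it is completed fails the run):
1. the pulley's line faces the green pointer (within 4 degrees) (value of joint pulley between -0.07 and 0.07 rad and velocity of joint pulley between -0.1 and 0.1 rad/s), for 0.3 s.
2. all the angles are nested on the sled's ridge, the line still facing the green pointer (within 8 degrees) (x of angle1 in the frame of sled between -0.005 and 0.011 m and y of angle1 in the frame of sled between -0.006 and 0.006 m and z of angle1 in the frame of sled between -0.004 and 0.051 m and angle between the x axis of each of angle1, angle2, angle3, angle4, angle5 and the x axis of sled, either way round below 0.07 rad and angle between each of angle1, angle2, angle3, angle4, angle5's own z axis and vertical below 0.1 rad and x of angle2 in the frame of sled between -0.005 and 0.011 m and y of angle2 in the frame of sled between -0.006 and 0.006 m and z of angle2 in the frame of sled between -0.004 and 0.051 m and x of angle3 in the frame of sled between -0.005 and 0.011 m and y of angle3 in the frame of sled between -0.006 and 0.006 m and z of angle3 in the frame of sled between -0.004 and 0.051 m and x of angle4 in the frame of sled between -0.005 and 0.011 m and y of angle4 in the frame of sled between -0.006 and 0.006 m and z of angle4 in the frame of sled between -0.004 and 0.051 m and x of angle5 in the frame of sled between -0.005 and 0.011 m and y of angle5 in the frame of sled between -0.006 and 0.006 m and z of angle5 in the frame of sled between -0.004 and 0.051 m and value of joint pulley between -0.15 and 0.15 rad), for 0.3 s.
At the end, for the whole second after the job is handed in: The pulley's line faces the red pointer within 4 degrees (0.07 rad); every angle present is nested on the sled's ridge: centred within 6 mm, lengthwise within 4 degrees of the ridge, upright within 0.1 rad, rear end no more than 11 mm from the back stop, no higher than a nested stack; all at rest (value of joint pulley between 2.024 and 2.164 rad and velocity of joint pulley between -0.05 and 0.05 rad/s and x of angle1 in the frame of sled between -0.005 and 0.011 m and y of angle1 in the frame of sled between -0.006 and 0.006 m and z of angle1 in the frame of sled between -0.004 and 0.051 m and angle between the x axis of each of angle1, angle2, angle3, angle4, angle5 and the x axis of sled, either way round below 0.07 rad and angle between each of angle1, angle2, angle3, angle4, angle5's own z axis and vertical below 0.1 rad and x of angle2 in the frame of sled between -0.005 and 0.011 m and y of angle2 in the frame of sled between -0.006 and 0.006 m and z of angle2 in the frame of sled between -0.004 and 0.051 m and x of angle3 in the frame of sled between -0.005 and 0.011 m and y of angle3 in the frame of sled between -0.006 and 0.006 m and z of angle3 in the frame of sled between -0.004 and 0.051 m and x of angle4 in the frame of sled between -0.005 and 0.011 m and y of angle4 in the frame of sled between -0.006 and 0.006 m and z of angle4 in the frame of sled between -0.004 and 0.051 m and x of angle5 in the frame of sled between -0.005 and 0.011 m and y of angle5 in the frame of sled between -0.006 and 0.006 m and z of angle5 in the frame of sled between -0.004 and 0.051 m and linear speed of each of angle1, angle2, angle3, angle4, angle5 below 0.02 m/s); the robot touches nothing.
It fails at once if the cup is moved more than 4 cm (distance of cup from where it was at the start of the episode above 0.04 m).
It fails at once if the sanding block is moved more than 4 cm (distance of block from where it was at the start of the episode above 0.04 m).
Of angle1, angle2, angle3, angle4, angle5 only 3 to 5 are there at a start; the rules pass over those that are not, and their reading is None.
At some moment in a run one of angle1, angle2, angle3, angle4, angle5 may be knocked a few centimetres aside while the robot is not near it.
It also fails if it takes over 210 s, if anything falls off the work surface, if the arm or the gripper's body presses on something with over 40 N, if the wrist force passes 120 N, or if a joint passes its speed limit or range.

ROBOT

A 7-joint arm with a two-finger parallel gripper is mounted at the origin on the work surface. World frame = base frame: x ahead of the robot, y to its left, z up, the work surface at z = 0. Lengths are in m, angles in rad, forces in N, time in s.
With the tool pointing down it reaches from about 0.35 to 0.9 m from the base axis. Payload 8.1 kg.
Tool frame: the origin (TCP) lies on the front face of the gripper's body, between the roots of the fingers; the fingertips stand 66 mm ahead of it and the grasp point (between the pads) lies 47 mm ahead of it (arm.finger_overhang is the distance from the TCP to the fingertips, in m); z points along the fingers, y is the line along which they close (so a half turn about z gives the same grasp; the last joint's range is limited). The gripper opens to 92 mm and grips with 3 to 60 N. Pads are 19 mm wide; open, the fingers measure 130 mm over their backs; the gripper's body (75 mm by 190 mm) begins 47 mm behind the grasp point.
Start: joints at [-1.418, 0.434, 0.025, 1.573, -0.012, 1.134, -0.075], TCP at [0.158, 0.605, 0.292] pointing down, gripper open.
Joint ranges: [-2.62, 2.62], [-0.44, 2.09], [-1.27, 1.32], [0.08, 2.57], [-1.32, 4.46], [0.12, 2], [-2.74, 2.74]. Speed limits (rad/s): [2.22, 2.22, 3.01, 3.01, 3.14, 3.14, 3.14].

INTERFACE

Orientations are given as a rotation vector (axis times angle).
In Python, from cell import readout, cams, workorder, spotter, arm gives the robot as it stands.
- The arm moves only by the shell command python3 -m creep 'ROWS' [FORCE]. ROWS is a JSON list of rows, 1 to 10 of them, each of 5 numbers: dx, dy, dz in m, then a turn about the tool's z in rad, then the opening from 0.0 (shut) to 1.0 (fully open); each row shifts and turns the commanded pose from where the row before left it, along the tool's axes as they then stand; what a row does not reach is not made up. A row lasts 1/10 s, in which the tool goes at most 0.05 m and 0.15 rad, less where a joint would pass 70% of its speed; a pose out of reach is approached as far as the arm can. The fingers move at their own pace and stop on an object; FORCE is the grip in N (left out, the last holds). Time passes only in rows, so rows that do not move let the fingers close. It prints the time, the measured TCP pose, the force, the opening and the grip force at its end.
- readout.observe(): the state, without advancing time (a new reading comes with each control period).
- cams.get_image(name): name is "scene" or "top" or "wrist"; returns a dict with "image" (384x512x3 uint8, blue, green, red), "fx", "fy", "cx", "cy" (pixels), "distortion" ([k1, k2, p1, p2, k3] as OpenCV has them; the pictures are not rectified), "cam_to_world" (4x4, takes a point from camera to world coordinates); the wrist camera has in their place "mount" (4x4, takes a point from camera to tool coordinates, whose origin is the TCP and whose axes are the flange's). Camera axes: x right, y down, z forward; pixel columns grow to the right and rows downward; lengths in m; the calibration is good to about 2 mm. A picture is of the moment at which its call begins: read the wrist's pose just before it. There is no depth.
- workorder.sign_off(): hands the job in; it is judged then, once.
Trained networks look in a picture, given as the dict that the camera call returned (one of the last four; its "shot" number tells which), for a name from the list of things; names that differ only in an ending like _2 or _b are one class to them, and where a whole thing is asked for, a point or a joint stands for the part that bears it (a point fixed in the world has none). Each returns a list of dicts, best first, with "score" (0 to 1); they miss things now and then, are a little off and sometimes report something else, mostly with a low value. They report only what shows in the picture. A call takes as long as a camera call. They do not tell look-alikes from the thing itself.
- spotter.boxes_of(picture, name): "centre" ([x, y, z] in m, in the coordinates of the camera as it stood for that picture, good to about 4 mm: the middle of the surface that is visible of it).
The state is a dict: "clock": time; "joints": joint angles; "dq": joint speeds; "joint_efforts": joint torques, N m; "position": TCP position; "ee_rot": TCP orientation; "force": force on the tool from outside, world axes, zero at the start; "ft_torque": the same for the moment, N m; "width": opening from 0.0 (shut) to 1.0 (fully open); "gripper_force": force on a finger pad.
Only numpy, scipy, OpenCV 4.12 (cv2) and the standard library are available. Lean on these libraries where they do the work, as an engineer would, in place of code of your own. Each camera call takes 0.05 s, during which the arm holds its last target. There are 200 camera calls.

## Working session

There is one attempt and no reset: what is moved stays moved. The work goes in short steps, Python scripts to look and compute and a shell command to move; the robot and the scene stay as the last step left them, time stands still between calls to the robot, and variables do not carry over. Pictures are saved under pics/ and viewed, at most 14 in all, crops included, and the job is handed in when it is done.

```bash
ls; mkdir -p pics
cat > h.py <<'E'
import numpy as np,cv2
from scipy.spatial.transform import Rotation as R
from cell import readout,cams,spotter
def T():
    s=readout.observe();M=np.eye(4);M[:3,:3]=R.from_rotvec(s["ee_rot"]).as_matrix();M[:3,3]=s["position"];return M
def shot(n):
    t=T();p=cams.get_image(n)
    p["M"]=np.array(p["cam_to_world"]) if n!="wrist" else t@np.array(p["mount"]);return p
def K(p): return np.array([[p["fx"],0,p["cx"]],[0,p["fy"],p["cy"]],[0,0,1.]])
def px(p,w):
    Mi=np.linalg.inv(p["M"]);c=np.atleast_2d(w)@Mi[:3,:3].T+Mi[:3,3]
    return cv2.projectPoints(c.reshape(-1,1,3),np.zeros(3),np.zeros(3),K(p),np.array(p["distortion"],float))[0].reshape(-1,2)
def ray(p,uv,z):
    u=cv2.undistortPoints(np.array(uv,float).reshape(-1,1,2),K(p),np.array(p["distortion"],float)).reshape(-1,2)
    d=np.c_[u,np.ones(len(u))]@p["M"][:3,:3].T;o=p["M"][:3,3]
    return o+d*((z-o[2])/d[:,2])[:,None]
def find(p,name):
    return [(round(d["score"],2),(p["M"]@np.r_[d["centre"],1])[:3].round(4)) for d in spotter.boxes_of(p,name)]
E
python3 - <<'E'
from h import *
s=readout.observe();print(s["clock"],s["position"],R.from_rotvec(s["ee_rot"]).as_matrix().round(2).tolist(),s["width"])
for n in ["top","scene"]:
    p=shot(n);cv2.imwrite(f"pics/{n}0.png",p["image"])
    print(n,p["M"].round(3).tolist())
    for k in ["sander","pulley_axis","pulley_mark","load_pointer","start_pointer","sled","angle1","cup","block"]:
        for f in find(p,k): 
            if f[0]>.2: print(k,f, px(p,f[1]).round())
E
```

```text
pics
0.0 [0.15807049 0.6042619  0.29145428] [[-0.97, 0.25, -0.0], [0.25, 0.97, -0.0], [-0.0, -0.0, -1.0]] 0.9983093398809502
top [[0.014, -0.999, 0.046, 0.446], [-1.0, -0.013, 0.003, 0.025], [-0.003, -0.046, -0.999, 1.787], [0.0, 0.0, 0.0, 1.0]]
sander (0.58, array([0.5955, 0.2433, 0.0138])) [[199. 175.]]
pulley_axis (0.67, array([0.597 , 0.2468, 0.0093])) [[198. 175.]]
pulley_mark (0.6, array([ 0.6392, -0.1274,  0.0223])) [[293. 165.]]
load_pointer (0.9, array([0.5975, 0.2464, 0.0107])) [[198. 175.]]
start_pointer (0.79, array([0.5934, 0.2395, 0.0135])) [[200. 176.]]
sled (0.73, array([0.5129, 0.1526, 0.0324])) [[221. 196.]]
angle1 (0.96, array([ 0.4465, -0.3091,  0.0187])) [[338. 215.]]
angle1 (0.96, array([ 0.6381, -0.1255,  0.0204])) [[292. 166.]]
angle1 (0.95, array([ 0.5368, -0.4583,  0.0161])) [[376. 192.]]
angle1 (0.93, array([ 0.2592, -0.2255,  0.0167])) [[317. 262.]]
angle1 (0.91, array([ 0.7083, -0.4024,  0.0177])) [[362. 149.]]
angle1 (0.81, array([ 0.3607, -0.4944,  0.0215])) [[386. 237.]]
angle1 (0.79, array([ 0.4653, -0.1366,  0.0206])) [[295. 209.]]
angle1 (0.57, arra
[... 598 characters left out ...]
])) [[287. 257.]]
sled (0.62, array([0.4987, 0.1631, 0.0469])) [[294. 212.]]
angle1 (0.72, array([ 0.6386, -0.116 ,  0.0148])) [[214. 208.]]
angle1 (0.72, array([ 0.7223, -0.3945,  0.0112])) [[149. 191.]]
angle1 (0.7, array([ 0.4567, -0.2952,  0.0162])) [[210. 165.]]
angle1 (0.65, array([ 0.3687, -0.4896,  0.0193])) [[191. 139.]]
angle1 (0.63, array([ 0.5506, -0.4525,  0.0204])) [[169. 162.]]
angle1 (0.6, array([ 0.271 , -0.2161,  0.0157])) [[249. 151.]]
angle1 (0.53, array([ 0.4787, -0.1226,  0.0142])) [[238. 184.]]
cup (0.72, array([ 0.7732, -0.1814,  0.0458])) [[176. 216.]]
cup (0.21, array([0.562 , 0.3198, 0.054 ])) [[323. 241.]]
block (0.6, array([0.5828, 0.5307, 0.028 ])) [[375. 279.]]
```

Run:
```python
import cv2
a=cv2.imread("pics/top0.png");b=cv2.imread("pics/scene0.png")
cv2.imwrite("pics/v1.png",cv2.resize(a[90:290,90:410],(800,500),interpolation=cv2.INTER_CUBIC))
cv2.imwrite("pics/v2.png",cv2.resize(b[100:340,120:440],(800,600),interpolation=cv2.INTER_CUBIC))
```

```text
(no output)
```

View pics/v1.png

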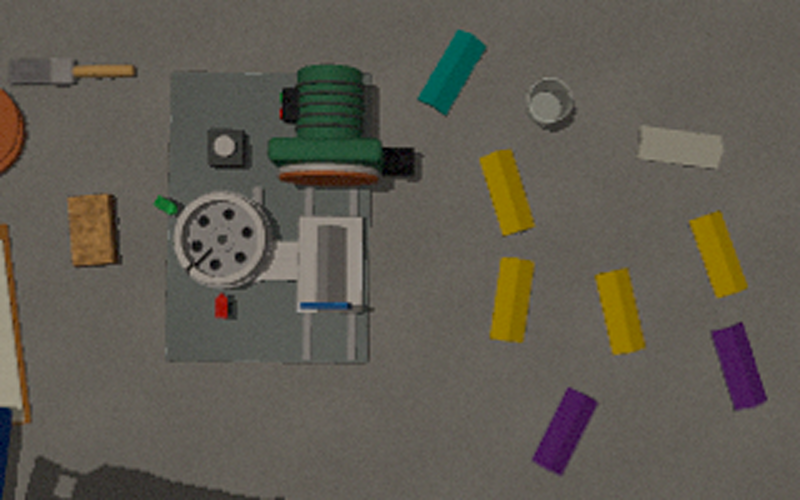

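View pics/v2.png

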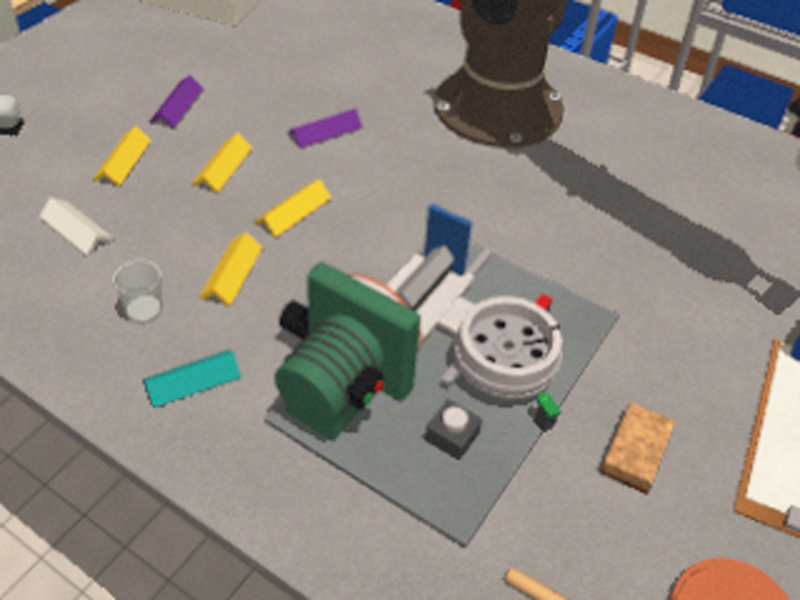

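The top view shows four yellow angles at crop (507,192), (512,300), (620,312) and (718,254). The pulley is at (222,240) with its line pointing lower-left. The green pointer is at (165,205), the red at (222,306), and the sled is loaded from the bottom with its blue stop at (325,305). The scene view agrees.

```bash
cat >> h.py <<'E'
def sxy(S,x,y):  # S=(x0,y0,th)
    c,s=np.cos(S[2]),np.sin(S[2]);return np.array([S[0]+c*x-s*y,S[1]+s*x+c*y])
E
python3 - <<'E'
from h import *
p=shot("top");f=lambda a:np.array(a)/2.5+90
c=ray(p,f([[170,72],[370,72],[368,361],[167,361]]),.012);print(c.round(4).tolist())
print("centre",c.mean(0),"dirs",np.arctan2(*(c[0]-c[3])[[1,0]]),np.arctan2(*(c[1]-c[2])[[1,0]]))
print("rimcentre",ray(p,f([[222,236]]),.086),"mark",ray(p,f([[190,270]]),.086),"green",ray(p,f([[173,210]]),.055),"red",ray(p,f([[222,297]]),.055))
print(ray(p,f([[325,305]]),.12))
h=cv2.cvtColor(p["image"],cv2.COLOR_BGR2HSV)
m=cv2.inRange(h,(20,120,80),(35,255,255))
for ct in cv2.findContours(m,0,1)[0]:
    if cv2.contourArea(ct)>150:
        r=cv2.minAreaRect(ct);b=ray(p,cv2.boxPoints(r),.012);e=[b[1]-b[0],b[2]-b[1]];l=max(e,key=np.linalg.norm)
        print("angle",b.mean(0).round(4),[round(np.linalg.norm(x),3) for x in e],np.degrees(np.arctan2(l[1],l[0])).round(1))
q=shot("wrist");print(np.array(q["mount"]).round(3).tolist(),q["fx"])
E
```

```text
[[0.8194, 0.4105, 0.012], [0.8229, 0.0912, 0.012], [0.3645, 0.0875, 0.012], [0.3598, 0.4043, 0.012]]
centre [0.59164151 0.24839047 0.012     ] dirs 0.013481216641070964 0.008216531434417315
rimcentre [[0.55355518 0.30905108 0.086     ]] mark [[0.50133876 0.35657094 0.086     ]] green [[0.59481308 0.39110475 0.055     ]] red [[0.46144012 0.31226868 0.055     ]]
[[0.45113225 0.14852153 0.12      ]]
angle [0.2051 0.7482 0.012 ] [np.float64(0.116), np.float64(0.037)] -4.4
angle [0.2162 0.8233 0.012 ] [np.float64(0.032), np.float64(0.103)] -178.5
angle [0.1887 0.8907 0.012 ] [np.float64(0.038), np.float64(0.177)] -168.7
angle [0.1903 0.9592 0.012 ] [np.float64(0.037), np.float64(0.186)] -160.3
angle [ 0.4487 -0.3072  0.012 ] [np.float64(0.054), np.float64(0.132)] -167.1
angle [ 0.4654 -0.1365  0.012 ] [np.float64(0.131), np.float64(0.054)] -7.5
angle [ 0.5412 -0.4628  0.012 ] [np.float64(0.054), np.float64(0.133)] -160.2
angle [ 0.6363 -0.1265  0.012 ] [np.float64(0.054), np.float64(0.133)] -162.5
[[-0.001, -0.966, -0.259, 0.07], [1.0, -0.001, 0.001, -0.0], [-0.001, -0.259, 0.966, -0.093], [0.0, 0.0, 0.0, 1.0]] 286.88891093340806
```

```bash
python3 -m creep '[[-0.04,-0.025,-0.011,0,1],[-0.04,-0.025,-0.011,0,1],[-0.04,-0.025,-0.011,0,1],[-0.04,-0.025,-0.011,0,1],[-0.04,-0.025,-0.011,0,1],[-0.04,-0.025,-0.011,0,1],[-0.04,-0.025,-0.011,0,1],[-0.04,-0.025,-0.011,0,1],[-0.04,-0.025,-0.011,0,1],[0,0,0,0,1]]'
python3 - <<'E'
from h import *
p=shot("wrist");cv2.imwrite("pics/w1.png",cv2.resize(p["image"],(800,600),interpolation=cv2.INTER_CUBIC));np.save("w1.npy",p,allow_pickle=True)
for k in ["pulley_axis","pulley_mark","load_pointer","start_pointer","sled"]: print(k,find(p,k)[:2])
E
```

```text
clock: 2.1
position: [0.4546, 0.2897, 0.3931]
ee_rot: [0.417, 3.109, -0.0]
force: [-0.1, 0.7, -0.6]
width: 0.998
gripper_force: 0.0
pulley_axis [(0.55, array([0.4846, 0.2646, 0.0261]))]
pulley_mark [(0.98, array([0.5421, 0.3158, 0.0601]))]
load_pointer [(0.77, array([0.486 , 0.26  , 0.0279])), (0.17, array([0.495 , 0.1735, 0.0337]))]
start_pointer [(0.56, array([0.4846, 0.2627, 0.0237]))]
sled [(0.85, array([0.4942, 0.1717, 0.0333]))]
```

View pics/w1.png

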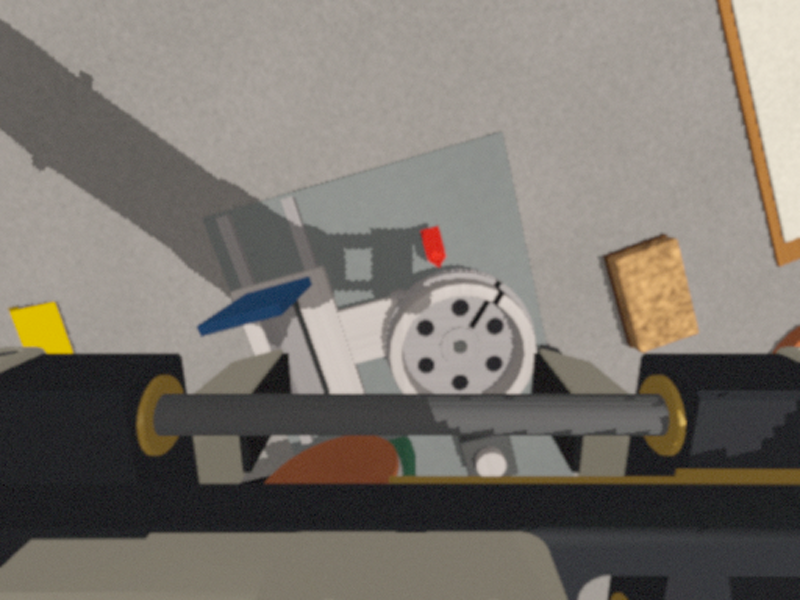

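The wrist view shows the pulley rim around (465,340) with its line at about (490,300). The red tip is at (438,264) and the blue stop's top edge runs from (200,330) to (310,282). Next I'll fit the rim circles and the sander pose numerically.

Run:
```python
from h import *
from scipy.optimize import minimize,differential_evolution
W=np.load("w1.npy",allow_pickle=True).item();P=[shot("top"),shot("scene"),W]
np.save("P.npy",P,allow_pickle=True)
G=[]
for p in P:
    g=cv2.GaussianBlur(cv2.cvtColor(p["image"],cv2.COLOR_BGR2GRAY).astype(np.float32),(0,0),1.0)
    G.append(np.hypot(cv2.Sobel(g,5,1,0),cv2.Sobel(g,5,0,1)))
a=np.linspace(0,2*np.pi,120,endpoint=False)
def score(c,i,rz=((.070,.086),(.058,.086),(.076,.060))):
    s=0
    for r,z in rz:
        u=px(P[i],np.c_[c[0]+r*np.cos(a),c[1]+r*np.sin(a),0*a+z]).astype(np.float32)
        v=cv2.remap(np.minimum(G[i],200),u[:,0].reshape(-1,1),u[:,1].reshape(-1,1),1).ravel()
        s+=v[u[:,1]<222].sum() if i==2 else v.sum()
    return s
for ids in [(0,),(1,),(2,),(0,1,2)]:
    r=differential_evolution(lambda c:-sum(score(c,i) for i in ids),[(.53,.58),(.29,.335)],seed=0,tol=1e-6);print(ids,r.x.round(4),r.fun)
c=r.x
for i,pts in ((2,[[497,290],[438,264]]),):
    for q,z in zip(pts,(.086,.055)):
        w=ray(P[i],np.array([q])/1.5625,z)[0];d=w[:2]-c;print(w.round(4),np.hypot(*d),np.degrees(np.arctan2(d[1],d[0])))
w=ray(W,np.array([[200,330],[310,282]])/1.5625,.145);print("stop top",w)
# base corners wrist
print(ray(W,np.array([[205,217],[500,132]])/1.5625,.012))
out=[]
for p in P:
    im=cv2.resize(p["image"],None,fx=4,fy=4,interpolation=cv2.INTER_CUBIC)
    for r,z in ((.070,.086),(.058,.086)):
        cv2.polylines(im,[(px(p,np.c_[c[0]+r*np.cos(a),c[1]+r*np.sin(a),0*a+z])*4+1.5).astype(int)],True,(255,0,255),1)
    u=(px(p,np.r_[c,.08])[0]*4).astype(int);out.append(im[u[1]-180:u[1]+180,u[0]-130:u[0]+130])
cv2.imwrite("pics/fit1.png",np.hstack(out))
```

```text
(0,) [0.5518 0.3156] -45286.6015625
(1,) [0.5557 0.316 ] -50433.3671875
(2,) [0.5516 0.3143] -19066.328125
(0, 1, 2) [0.5526 0.3152] -110174.5859375
[0.4981 0.3601 0.086 ] 0.07062528292362087 140.5506506500279
[0.4662 0.3145 0.055 ] 0.08643391789006669 -179.49751406817407
stop top [[0.45097463 0.11668246 0.145     ]
 [0.43703246 0.2137661  0.145     ]]
[[0.36255893 0.09435678 0.012     ]
 [0.36252513 0.40711032 0.012     ]]
```

View pics/fit1.png

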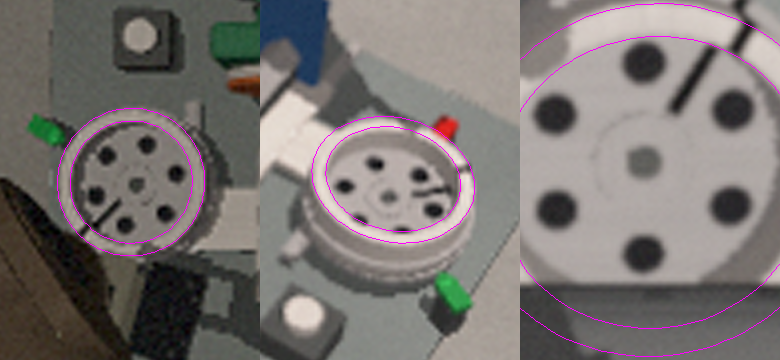

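The rim fit agrees across all three views: axis at (0.5525,0.315), line at about 140.5°, red at about 180.5°, so green is at 60.5°. I'll now move above the rim at the line.

```bash
python3 -m creep '[[-0.0147,0.0383,0.019,0,1],[-0.0147,0.0383,0.019,0,1],[0,0,0.019,-0.1435,1],[0,0,0.019,-0.1435,1],[0,0,0.019,-0.1435,1],[0,0,0.019,-0.1435,1],[0,0,0.019,-0.1435,1],[0,0,0.019,-0.1435,1],[0,0,0.019,-0.1435,1],[0,0,0.019,-0.1435,1]]'
python3 -m creep '[[0,0,0,0,1],[0,0,0,0,1]]'
```

```text
clock: 3.5
position: [0.4967, 0.3632, 0.2003]
ee_rot: [1.366, -2.829, -0.0]
force: [0.7, 0.1, 0.7]
width: 0.999
gripper_force: 0.0
clock: 3.7
position: [0.4971, 0.3629, 0.2013]
ee_rot: [1.35, -2.836, -0.0]
force: [-0.3, -0.0, 0.4]
width: 1.001
gripper_force: 0.0
```

```bash
python3 -m creep '[[0.001,-0.0091,0,0,1],[0,0,0.034,0,1],[0,0,0.034,0,1],[0,0,0,0,1],[0,0,0,0,0.3],[0,0,0,0,0],[0,0,0,0,0],[0,0,0,0,0],[0,0,0,0,0],[0,0,0,0,0]]' 40
```

```text
clock: 4.7
position: [0.5039, 0.3561, 0.1336]
ee_rot: [-1.355, 2.834, 0.0]
force: [-0.4, -0.5, 0.1]
width: 0.526
gripper_force: 0.0
```

```bash
python3 -m creep '[[0,0,0,0,0],[0,0,0,0,0],[0,0,0,0,0],[0,0,0,0,0],[0,0,0,0,0],[0,0,0,0,0]]' 40
```

```text
clock: 5.3
position: [0.5035, 0.3554, 0.1332]
ee_rot: [1.353, -2.834, 0.001]
force: [-2.0, -2.8, 2.5]
width: 0.137
gripper_force: 39.4
```

```bash
python3 -m creep '[[-0.0064,-0.0003,0,0.1,0],[-0.0064,-0.0003,0,0.1,0],[-0.0064,-0.0003,0,0.1,0],[-0.0064,-0.0003,0,0.1,0],[-0.0064,-0.0003,0,0.1,0],[-0.0064,-0.0003,0,0.1,0],[-0.0064,-0.0003,0,0.1,0],[-0.0064,-0.0003,0,0.1,0],[-0.0064,-0.0003,0,0.1,0],[0,0,0,0,0]]' 40
python3 -c "
from h import *
t=T();d=t[:2,3]-[.5525,.3152];print(np.hypot(*d),np.degrees(np.arctan2(d[1],d[0])),np.degrees(np.arctan2(t[1,1],t[0,1])))"
```

```text
clock: 6.3
position: [0.5535, 0.3778, 0.1332]
ee_rot: [-0.02, -3.139, 0.006]
force: [-5.2, -9.2, 8.7]
width: 0.134
gripper_force: 39.2
0.06259017900369342 89.08925510204706 89.2561076475953
```

```bash
python3 -m creep '[[-0.0064,0,0,0.1,0],[-0.0064,0,0,0.1,0],[-0.0064,0,0,0.1,0],[-0.0064,0,0,0.1,0],[-0.0064,0,0,0.1,0],[0,0,0,0,0],[0,0,0,0,0],[0,0,0,0,0]]' 40
python3 - <<'E'
from h import *
t=T();d=t[:2,3]-[.5525,.3152];print(np.hypot(*d),np.degrees(np.arctan2(d[1],d[0])),np.degrees(np.arctan2(t[1,1],t[0,1])))
E
```

```text
clock: 7.1
position: [0.5827, 0.3698, 0.1331]
ee_rot: [-0.791, -3.035, 0.011]
force: [-13.9, -12.9, 15.1]
width: 0.129
gripper_force: 40.0
0.06244415124986635 61.029282116707826 60.775897802233644
```

```bash
python3 -m creep '[[0,0,0,0,0.3],[0,0,0,0,0.5],[0,0,0,0,0.7],[0,0,0,0,0.7],[0,0,-0.04,0,0.7],[0,0,-0.05,0,0.7],[0,-0.04,-0.03,0,0.7],[0,-0.05,0,0,0.7],[0,-0.05,0,0,0.7],[0,-0.05,0,0,0.7]]'
python3 -m creep '[[0,-0.05,0,0,0.7],[0,-0.05,0,0,0.7],[0,-0.05,0,0,0.7],[0,-0.05,0,0,0.7],[0,0,0,0,0.7]]'
python3 - <<'E'
from h import *
p=shot("top");q=shot("scene");np.save("P2.npy",[p,q],allow_pickle=True)
u=px(p,[.5525,.25,.08])[0].astype(int);v=px(q,[.5525,.25,.08])[0].astype(int)
f=lambda i,u:cv2.resize(i[u[1]-55:u[1]+55,u[0]-50:u[0]+50],None,fx=4,fy=4,interpolation=cv2.INTER_CUBIC)
cv2.imwrite("pics/p2.png",np.hstack([f(p["image"],u),f(q["image"],v)]));print(u,v)
print(find(p,"sled"),find(q,"sled"))
h=cv2.cvtColor(p["image"],cv2.COLOR_BGR2HSV)
for ct in cv2.findContours(cv2.inRange(h,(20,120,80),(35,255,255)),0,1)[0]:
    if cv2.contourArea(ct)>150:
        r=cv2.minAreaRect(ct);b=ray(p,cv2.boxPoints(r),.012);e=[b[1]-b[0],b[2]-b[1]];l=max(e,key=np.linalg.norm)
        if b[0][1]<0: print("angle",b.mean(0).round(4),[round(np.linalg.norm(x),3) for x in e],np.degrees(np.arctan2(l[1],l[0])).round(1))
E
```

```text
clock: 8.1
position: [0.4919, 0.2062, 0.2535]
ee_rot: [0.788, 3.04, 0.002]
force: [0.5, -0.6, 0.0]
width: 0.697
gripper_force: 0.0
clock: 8.6
position: [0.3922, 0.0278, 0.2532]
ee_rot: [-0.798, -3.037, 0.0]
force: [0.4, 0.8, 0.5]
width: 0.7
gripper_force: 0.0
[194 184] [307 225]
[(0.86, array([0.4608, 0.167 , 0.0303]))] [(0.67, array([0.4502, 0.1641, 0.0269]))]
angle [ 0.4487 -0.3072  0.012 ] [np.float64(0.054), np.float64(0.132)] -167.1
angle [ 0.4657 -0.1365  0.012 ] [np.float64(0.131), np.float64(0.054)] -7.5
angle [ 0.5409 -0.4631  0.012 ] [np.float64(0.054), np.float64(0.132)] -160.4
angle [ 0.6364 -0.1269  0.012 ] [np.float64(0.055), np.float64(0.133)] -162.5
```

View pics/p2.png

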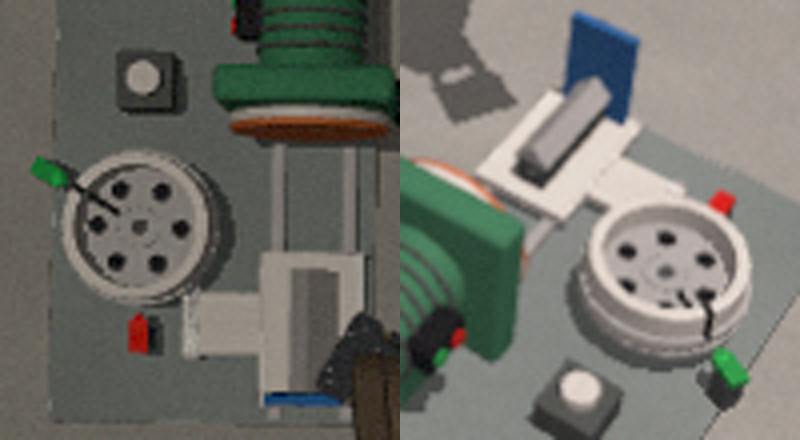

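```bash
python3 -m creep '[[0,0,-0.0375,-0.1275,0.8],[0,0,-0.0375,-0.1275,0.8],[0,0,-0.0375,-0.1275,0.8],[0,0,-0.0375,-0.1275,0.8],[-0.01,0.04,0,0,0.8],[-0.01,0.04,0,0,0.8],[-0.01,0.04,0,0,0.8],[0,0,0,0,0.8],[0,0,0,0,0.8]]'
python3 - <<'E'
from h import *
p,q=np.load("P2.npy",allow_pickle=True)
f=lambda a,u:(np.array(a)/4.+np.array(u)-[50,55]-.375)
A=[.5525,.3152]
def ang(w,s):
    d=w[:2]-A;print(s,w.round(4),np.hypot(*d).round(4),np.degrees(np.arctan2(d[1],d[0])).round(2))
u,v=(194,184),(307,225)
ang(ray(p,f([[78,187]],u),.086)[0],"rim top");ang(ray(p,f([[118,212]],u),.063)[0],"hub top")
ang(ray(p,f([[68,184]],u),.055)[0],"green")
ang(ray(q,f([[710,310]],v)-[100,0],.086)[0],"rim sc");ang(ray(q,f([[717,355]],v)-[100,0],.055)[0],"green sc")
w=shot("wrist");np.save("w2.npy",w,allow_pickle=True);cv2.imwrite("pics/w2.png",cv2.resize(w["image"][60:300],None,fx=1.5625,fy=1.5625,interpolation=cv2.INTER_CUBIC))
print(T().round(4)[:3],find(w,"sled"))
E
```

```text
clock: 9.7
position: [0.4254, 0.1548, 0.4027]
ee_rot: [0.009, -3.141, 0.002]
force: [-0.7, -0.1, 0.1]
width: 0.798
gripper_force: 0.0
rim top [0.5871 0.3695 0.086 ] 0.0644 57.48
hub top [0.5654 0.335  0.063 ] 0.0236 56.88
green [0.5925 0.3855 0.055 ] 0.0809 60.39
rim sc [0.5876 0.3722 0.086 ] 0.0669 58.35
green sc [0.6024 0.3919 0.055 ] 0.0915 56.94
[[-1.000e+00 -3.700e-03 -5.000e-04  4.254e-01]
 [-3.700e-03  1.000e+00 -1.100e-03  1.535e-01]
 [ 5.000e-04 -1.100e-03 -1.000e+00  4.028e-01]] [(0.77, array([0.4504, 0.1616, 0.0325]))]
```

View pics/w2.png

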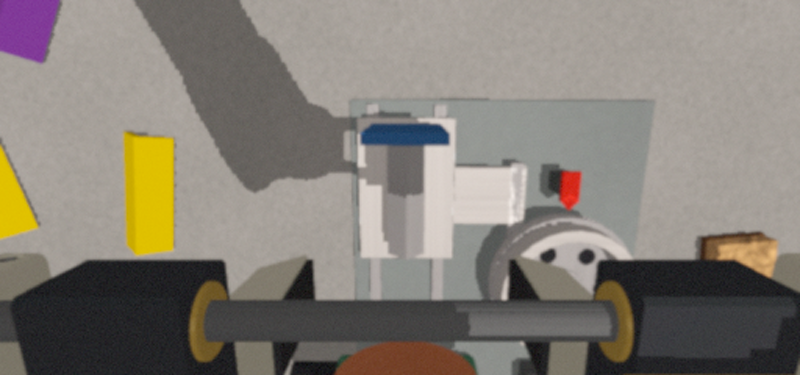

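The sled is back. The front top edge of the stop runs along crop row 143, columns 362–448, with the ridge apex at column 403. The line measures 57.5–58.4° against green at 60.4°, so I'll check that from close up.

```bash
python3 -m creep '[[0,0,0,0.15,0.8],[0,0,0,0.15,0.8],[0,0,0,0.15,0.8],[0,0,0,0.15,0.8],[0,0,0,0.15,0.8],[0,0,0,0.15,0.8],[0,0,0,0.15,0.8],[0,0,0,0.15,0.8],[0,0,0,0.15,0.8],[0,0,0,0.15,0.8]]'
python3 -m creep '[[0.02,0.04,0.01,0,0.8],[0.02,0.04,0.01,0,0.8],[0.02,0.04,0.01,0,0.8],[0.02,0.04,0.01,0,0.8],[0,0,0,0,0.8],[0,0,0,0,0.8]]'
python3 - <<'E'
from h import *
w=np.load("w2.npy",allow_pickle=True).item();g=lambda a:np.array(a)/1.5625+[0,60]
print("stop",ray(w,g([[362,143],[448,143]]),.145).round(4).tolist(),"apex",ray(w,g([[403,255],[404,150]]),.0945).round(4).tolist(),"red",ray(w,g([[569,207]]),.055))
print("sled plate",ray(w,g([[357,256],[453,256]]),.034).round(4).tolist(),"base",ray(w,g([[349,100],[655,101]]),.012).round(4).tolist())
q=shot("wrist");np.save("w3.npy",q,allow_pickle=True);cv2.imwrite("pics/w3.png",cv2.resize(q["image"][:250],None,fx=1.5625,fy=1.5625,interpolation=cv2.INTER_CUBIC))
print(T().round(3)[:3])
E
```

```text
clock: 10.8
position: [0.4252, 0.1518, 0.4035]
ee_rot: [-2.148, -2.293, -0.001]
force: [-0.1, 0.6, 0.0]
width: 0.8
gripper_force: 0.0
clock: 11.4
position: [0.5794, 0.2435, 0.3621]
ee_rot: [2.14, 2.299, -0.004]
force: [-0.8, -0.5, 0.2]
width: 0.797
gripper_force: 0.0
stop [[0.3935, 0.1166, 0.145], [0.3932, 0.1834, 0.145]] apex [[0.5046, 0.1477, 0.0945], [0.405, 0.1485, 0.0945]] red [[0.4667204  0.31522346 0.055     ]]
sled plate [[0.5284, 0.0963, 0.034], [0.5279, 0.2014, 0.034]] base [[0.3632, 0.0897, 0.012], [0.3629, 0.4095, 0.012]]
[[-0.071  0.997 -0.     0.579]
 [ 0.997  0.071 -0.001  0.243]
 [-0.001 -0.    -1.     0.363]]
```

View pics/w3.png

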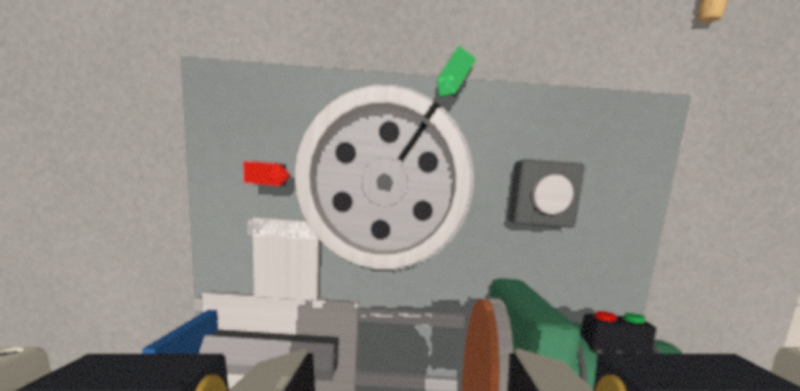

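The line lies from (400,158) to (436,103), pointing at the green tip at (440,93). I'll quantify that.

Run:
```python
from h import *
from scipy.optimize import differential_evolution
w=np.load("w3.npy",allow_pickle=True).item()
a=np.linspace(0,2*np.pi,180,endpoint=False)
g=cv2.GaussianBlur(cv2.cvtColor(w["image"],6).astype(np.float32),(0,0),1.);G=np.minimum(np.hypot(cv2.Sobel(g,5,1,0),cv2.Sobel(g,5,0,1)),200)
def sc(c):
    s=0
    for r,z in ((.07,.086),(.058,.086)):
        u=px(w,np.c_[c[0]+r*np.cos(a),c[1]+r*np.sin(a),0*a+z]).astype(np.float32);s+=cv2.remap(G,u[:,:1],u[:,1:],1).sum()
    return -s
c=differential_evolution(sc,[(.53,.58),(.29,.335)],seed=0).x;print("axis",c)
def prof(r,z):
    b=np.radians(np.arange(40,80,.25));u=px(w,np.c_[c[0]+r*np.cos(b),c[1]+r*np.sin(b),0*b+z]).astype(np.float32)
    v=cv2.remap(g,u[:,:1],u[:,1:],1).ravel();k=np.maximum(np.median(v)-v-15,0);return (k*np.degrees(b)).sum()/max(k.sum(),1e-6)
print("mark", [round(prof(r,.086),2) for r in (.060,.062,.064,.066)],[round(prof(r,.063),2) for r in (.03,.035,.04)],[round(prof(r,.058),2) for r in (.03,.035,.04,.045)])
f=lambda a:np.array([a])/1.5625
for n,q in (("green",(440,93)),("green2",(456,72)),("red",(288,174)),("red2",(266,173))):
    x=ray(w,f(q),.055)[0][:2]-c;print(n,np.hypot(*x),np.degrees(np.arctan2(x[1],x[0])))
```

```text
axis [0.55139533 0.31486383]
mark [np.float64(58.24), np.float64(58.14), np.float64(58.12), np.float64(58.17)] [np.float64(58.18), np.float64(61.49), np.float64(63.77)] [np.float64(58.68), np.float64(60.69), np.float64(63.14), np.float64(60.43)]
green 0.08359958312511451 60.4230581115657
green2 0.10355745554588575 59.34688217073122
red 0.08284300653347029 179.81991812374056
red2 0.10158507950539193 -179.84861079871024
```

The line is at 58.2° against green at about 60°, an error of about −0.03 rad, which is inside the 0.07 limit. Next, the angles.

```bash
cat >> h.py <<'E'
def angles():
    p=shot("top");h=cv2.cvtColor(p["image"],cv2.COLOR_BGR2HSV);o=[]
    for ct in cv2.findContours(cv2.inRange(h,(20,120,80),(35,255,255)),0,1)[0]:
        if cv2.contourArea(ct)>150:
            b=ray(p,cv2.boxPoints(cv2.minAreaRect(ct)),.008);e=[b[1]-b[0],b[2]-b[1]];l=max(e,key=np.linalg.norm)
            if b[0][1]<.25: o.append([*b.mean(0)[:2].round(4),(np.degrees(np.arctan2(l[1],l[0]))%180).round(1)])
    return o
def go(x,y,z,yaw):   # yaw: wanted world direction of tool y, deg
    t=T();c=np.degrees(np.arctan2(t[1,1],t[0,1]));d=(yaw-c+90)%180-90
    a=np.radians(c+d);Y=np.array([np.cos(a),np.sin(a),0]);X=np.array([-Y[1],Y[0],0]);D=np.array([x,y,z])-t[:3,3]
    s=readout.observe()
    print("pos",t[:3,3].round(4),"yaw",c.round(2),"turn",round(-np.radians(d),3),"delta after turn",(D@X).round(4),(D@Y).round(4),round(-D[2],4),"j7",round(s["joints"][6],2))
E
python3 -c "
from h import *
print(angles());go(.4657,-.1365,.20,82.5)"
```

```text
[[np.float64(0.4489), np.float64(-0.3079), np.float64(12.9)], [np.float64(0.4655), np.float64(-0.1368), np.float64(172.5)], [np.float64(0.541), np.float64(-0.4639), np.float64(20.0)], [np.float64(0.6367), np.float64(-0.1267), np.float64(18.1)]]
pos [0.5787 0.2429 0.3639] yaw 4.09 turn -1.369 delta after turn 0.0625 -0.3909 0.1639 j7 -0.26
```

```bash
python3 -m creep '[[0,0,0.012,-0.137,0.9],[0,0,0.012,-0.137,0.9],[0,0,0.012,-0.137,0.9],[0,0,0.012,-0.137,0.9],[0,0,0.012,-0.137,0.9],[0,0,0.012,-0.137,0.9],[0,0,0.012,-0.137,0.9],[0,0,0.012,-0.137,0.9],[0,0,0.012,-0.137,0.9],[0,0,0.012,-0.137,0.9]]'
python3 -m creep '[[0.008,-0.048,0,0,0.9],[0.008,-0.048,0,0,0.9],[0.008,-0.048,0,0,0.9],[0.008,-0.048,0,0,0.9],[0.008,-0.048,0,0,0.9],[0.008,-0.048,0,0,0.9],[0.008,-0.048,0,0,0.9],[0.007,-0.048,0.02,0,0.9],[0,0,0,0,0.9],[0,0,0,0,0.9]]'
python3 -c "
from h import *
print(angles());go(.4657,-.1368,.069,82.5)"
```

```text
clock: 12.5
position: [0.5785, 0.2434, 0.2447]
ee_rot: [0.193, 3.133, 0.002]
force: [-0.1, -0.4, 0.8]
width: 0.898
gripper_force: 0.0
clock: 13.5
position: [0.467, -0.1276, 0.2252]
ee_rot: [0.206, 3.133, 0.0]
force: [-0.5, -0.3, 0.3]
width: 0.896
gripper_force: 0.0
[[np.float64(0.449), np.float64(-0.3086), np.float64(11.7)], [np.float64(0.5409), np.float64(-0.4639), np.float64(20.0)], [np.float64(0.6367), np.float64(-0.1267), np.float64(18.1)]]
pos [ 0.4678 -0.1263  0.2253] yaw 82.62 turn 0.002 delta after turn 0.0007 -0.0107 0.1563 j7 1.67
```

```bash
python3 -m creep '[[0.0007,-0.0107,0.03,0,0.9],[0,0,0.045,0,0.9],[0,0,0.045,0,0.9],[0,0,0.036,0,0.9],[0,0,0,0,0.9],[0,0,0,0,0.5],[0,0,0,0,0.4],[0,0,0,0,0.4],[0,0,0,0,0.4],[0,0,0,0,0.4]]' 25
python3 -m creep '[[0,0,0,0,0.4],[0,0,0,0,0.4],[0,0,0,0,0.4]]'
python3 -c "
from h import *
go(.4657,-.1368,.069,82.5)"
```

```text
clock: 14.55
position: [0.4663, -0.1366, 0.0686]
ee_rot: [0.2, 3.134, 0.0]
force: [-0.4, 0.2, 2.1]
width: 0.559
gripper_force: 25.0
clock: 14.85
position: [0.4664, -0.1367, 0.0685]
ee_rot: [0.2, 3.134, 0.0]
force: [0.1, 0.5, 5.6]
width: 0.56
gripper_force: 25.0
pos [ 0.4664 -0.1367  0.0685] yaw 82.68 turn 0.003 delta after turn 0.0007 -0.0002 -0.0005 j7 1.77
```

```bash
python3 -m creep '[[0,0,-0.02,0,0.4],[0,0,-0.04,0,0.4],[0,0,-0.045,0,0.4],[0,0,-0.045,-0.064,0.4],[0,0,-0.02,-0.064,0.4],[0,0,0,0,0.4]]'
python3 -c "
from h import *
s=readout.observe();print(s['width'],s['gripper_force'],angles());go(.463,.150,.20,90)"
```

```text
clock: 15.45
position: [0.4673, -0.1374, 0.241]
ee_rot: [-0.002, 3.136, -0.001]
force: [0.5, -0.2, -0.5]
width: 0.559
gripper_force: 25.0
0.5586779081883009 24.997781664133072 [[np.float64(0.4488), np.float64(-0.3084), np.float64(12.9)], [np.float64(0.541), np.float64(-0.4641), np.float64(19.8)], [np.float64(0.6368), np.float64(-0.1272), np.float64(17.5)]]
pos [ 0.4664 -0.1371  0.239 ] yaw 89.96 turn -0.001 delta after turn 0.0034 0.2871 0.039 j7 1.81
```

```bash
python3 -m creep '[[0,0.045,0,0,0.4],[0,0.048,0,0,0.4],[0.001,0.048,0,0,0.4],[0.001,0.048,0,0,0.4],[0.001,0.048,0,0,0.4],[0,0.05,0,0,0.4],[0,0,0,0,0.4],[0,0,0,0,0.4]]'
python3 - <<'E'
from h import *
go(.463,.150,.1315,90)
w=shot("wrist");q=shot("scene");u=px(q,[.46,.15,.15])[0].astype(int);print(u)
a=cv2.resize(w["image"][60:320],None,fx=1.0,fy=1.0);b=cv2.resize(q["image"][u[1]-45:u[1]+45,u[0]-50:u[0]+50],(288,260),interpolation=cv2.INTER_CUBIC)
cv2.imwrite("pics/c1.png",np.hstack([a,b]))
E
```

```text
clock: 16.3
position: [0.4618, 0.1509, 0.2363]
ee_rot: [0.003, -3.138, 0.002]
force: [0.1, -0.3, -1.3]
width: 0.56
gripper_force: 25.0
pos [0.4618 0.1509 0.2363] yaw 90.13 turn 0.002 delta after turn -0.0012 -0.0009 0.1048 j7 1.16
[298 184]
```

View pics/c1.png

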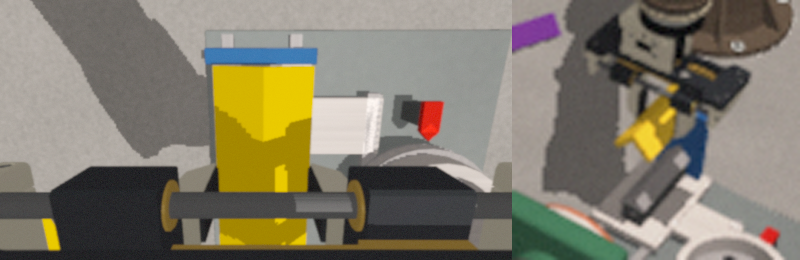

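The wrist view shows the angle held squarely, with its rear edge at crop row 66, columns 213–312, just ahead of the stop. I'll use that to check how it sits in the grip.

```bash
cat >> h.py <<'E'
def held(under=.0685):
    # rear end of held angle (corner level) relative to TCP, from wrist view
    w=shot("wrist");t=T();h=cv2.cvtColor(w["image"],cv2.COLOR_BGR2HSV);m=cv2.inRange(h,(20,120,50),(35,255,255));m[:,:150]=0;m[:,380:]=0
    z=t[2,3]-under+.0057;rows=np.where(m[:230].sum(1)>255*50)[0];r=rows[0]
    for k in (r+6,r+25):
        c=np.where(m[k])[0];print("row",k,"cols",c[0],c[-1],ray(w,[[c[0],k],[c[-1],k]],z).round(4).tolist())
    print("rear edge row",r,ray(w,[[262,r]],z).round(4),"-> centre x",ray(w,[[262,r]],z)[0,0]+.065)
E
python3 -c "
from h import *
held()"
```

```text
row 132 cols 212 314 [[0.399, 0.1218, 0.1744], [0.3992, 0.1758, 0.1744]]
row 151 cols 213 312 [[0.409, 0.1218, 0.1744], [0.4092, 0.1752, 0.1744]]
rear edge row 126 [[0.396  0.1483 0.1744]] -> centre x 0.460990596728295
```

```bash
python3 -m creep '[[-0.0012,-0.0004,0.03,0,0.4],[0,0,0.03,0,0.4],[0,0,0.02,0,0.4],[0,0,0.015,0,0.4],[0,0,0.01,0,0.4],[0,0,0,0,0.4],[0,0,0,0,0.4]]'
python3 -c "
from h import *
go(.463,.1505,.1305,90)"
```

```text
clock: 17.15
position: [0.4644, 0.1489, 0.1332]
ee_rot: [-0.002, -3.142, 0.0]
force: [0.4, -0.6, -0.9]
width: 0.558
gripper_force: 25.0
pos [0.4644 0.1489 0.1332] yaw 89.92 turn -0.001 delta after turn 0.0014 0.0016 0.0027 j7 1.16
```

```bash
python3 -m creep '[[0.0005,0.0008,0.0025,0,0.4],[0,0,0,0,0.4],[0,0,0,0,0.6],[0,0,0,0,0.8],[0,0,0,0,0.8],[0,0,0,0,0.8],[0,0,-0.03,0,0.8],[0,0,-0.045,0,0.8],[0,0,-0.045,0,0.8],[0,0,0,0,0.8]]'
python3 - <<'E'
from h import *
t=T();print(t[:3,3]);w=shot("wrist");np.save("w4.npy",w,allow_pickle=True)
held(t[2,3]-.062);print(angles());go(.4489,-.308,.24,102.9)
E
```

```text
clock: 18.15
position: [0.4662, 0.1516, 0.2562]
ee_rot: [-0.0, 3.133, 0.006]
force: [0.0, -0.3, -0.1]
width: 0.802
gripper_force: 0.0
[0.46616342 0.15162573 0.25616478]
row 128 cols 232 288 [[0.4044, 0.1222, 0.0632], [0.4045, 0.176, 0.0632]]
row 147 cols 233 288 [[0.4225, 0.1227, 0.0632], [0.4226, 0.1764, 0.0632]]
rear edge row 122 [[0.3989 0.151  0.0632]] -> centre x 0.46389184053721066
[[np.float64(0.4489), np.float64(-0.3082), np.float64(13.4)], [np.float64(0.5411), np.float64(-0.4642), np.float64(19.6)], [np.float64(0.6368), np.float64(-0.1272), np.float64(17.5)]]
pos [0.4634 0.1505 0.2504] yaw 90.01 turn -0.225 delta after turn 0.1165 -0.4437 0.0104 j7 1.16
```

```bash
python3 -m creep '[[0,0,0,-0.1125,0.9],[0,0,0,-0.1125,0.9],[0.012,-0.046,0,0,0.9],[0.012,-0.046,0,0,0.9],[0.012,-0.046,0,0,0.9],[0.012,-0.046,0,0,0.9],[0.012,-0.046,0,0,0.9],[0.012,-0.046,0,0,0.9],[0.012,-0.046,0,0,0.9],[0.012,-0.046,0,0,0.9]]'
python3 -m creep '[[0.012,-0.046,0.03,0,0.9],[0.008,-0.03,0.03,0,0.9],[0,0,0,0,0.9],[0,0,0,0,0.9]]'
python3 -c "
from h import *
print(angles());go(.4489,-.308,.069,102.9)"
```

```text
clock: 19.3
position: [0.4511, -0.2311, 0.249]
ee_rot: [0.353, -3.119, -0.002]
force: [1.1, 0.1, -0.7]
width: 0.904
gripper_force: 0.0
clock: 19.7
position: [0.4484, -0.3028, 0.1916]
ee_rot: [0.35, -3.118, -0.004]
force: [0.5, 1.0, 0.6]
width: 0.897
gripper_force: 0.0
[[np.float64(0.4635), np.float64(0.1531), np.float64(0.9)], [np.float64(0.541), np.float64(-0.4639), np.float64(20.2)], [np.float64(0.6368), np.float64(-0.1272), np.float64(17.5)]]
pos [ 0.4494 -0.3021  0.1927] yaw 102.9 turn 0.0 delta after turn 0.0018 -0.0057 0.1237 j7 2.41
```

```bash
python3 -m creep '[[0.0015,-0.0057,0.03,0,0.9],[0,0,0.035,0,0.9],[0,0,0.035,0,0.9],[0,0,0.024,0,0.9],[0,0,0,0,0.9],[0,0,0,0,0.5],[0,0,0,0,0.4],[0,0,0,0,0.4],[0,0,0,0,0.4],[0,0,0,0,0.4]]' 25
python3 -m creep '[[0,0,0,0,0.4],[0,0,0,0,0.4]]'
python3 -m creep '[[0,0,-0.02,0,0.4],[0,0,-0.04,0,0.4],[0,0,-0.045,0.1125,0.4],[0,0,-0.045,0.1125,0.4],[0,0,-0.02,0,0.4],[0,0,0,0,0.4]]'
python3 -c "
from h import *
go(.461,.1505,.24,90)"
```

```text
clock: 20.75
position: [0.4501, -0.3089, 0.0708]
ee_rot: [-0.353, 3.12, -0.001]
force: [-0.5, 0.3, 5.8]
width: 0.56
gripper_force: 25.0
clock: 20.95
position: [0.4502, -0.309, 0.0707]
ee_rot: [-0.353, 3.121, -0.001]
force: [-0.8, 1.2, 7.1]
width: 0.554
gripper_force: 25.0
clock: 21.55
position: [0.451, -0.3097, 0.2434]
ee_rot: [-0.0, 3.136, -0.004]
force: [-0.7, -0.6, -0.0]
width: 0.402
gripper_force: 0.0
pos [ 0.451  -0.3097  0.2434] yaw 90.0 turn 0.0 delta after turn -0.01 0.4602 0.0034 j7 2.21
```

The angle slipped out because the fingers gripped 2 mm too high. I'll look for where it went.

```bash
python3 -m creep '[[0,0,0,0,0.95],[0,0,0,0,0.95],[0,0,0,0,0.95]]'
python3 - <<'E'
from h import *
print(angles());p=shot("top");w=shot("wrist")
print([f for f in find(p,"angle1") if f[0]>.3])
u=px(p,[.47,-.31,0])[0].astype(int)
cv2.imwrite("pics/d1.png",np.hstack([w["image"][:300],cv2.resize(p["image"][u[1]-50:u[1]+50,u[0]-48:u[0]+48],(288,300))]))
E
```

```text
clock: 21.85
position: [0.4491, -0.3085, 0.2386]
ee_rot: [0.0, -3.139, -0.002]
force: [0.3, -0.1, -0.0]
width: 0.611
gripper_force: 0.0
[[np.float64(0.4635), np.float64(0.1531), np.float64(0.9)], [np.float64(0.545), np.float64(-0.4629), np.float64(20.7)], [np.float64(0.6368), np.float64(-0.1272), np.float64(17.5)]]
[(0.81, array([ 0.8267, -0.0391,  0.0154])), (0.76, array([ 0.3302, -0.51  ,  0.0207])), (0.73, array([ 0.6376, -0.1264,  0.0206])), (0.71, array([ 0.4468, -0.3184,  0.0182])), (0.65, array([ 0.2602, -0.2237,  0.0127])), (0.6, array([0.4619, 0.1501, 0.0814])), (0.56, array([ 0.7072, -0.4024,  0.0152])), (0.5, array([ 0.5575, -0.4561,  0.018 ]))]
```

View pics/d1.png

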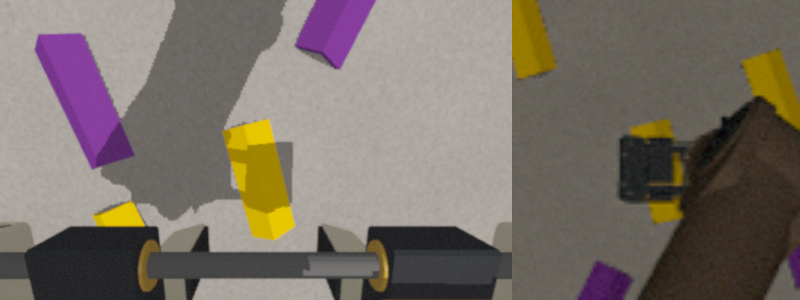

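It is back on the bench and upright, fully visible in the wrist view from (248,125) to (275,235). I'll measure it there.

```bash
cat >> h.py <<'E'
def wang():
    w=shot("wrist");h=cv2.cvtColor(w["image"],cv2.COLOR_BGR2HSV);m=cv2.morphologyEx(cv2.inRange(h,(20,120,40),(35,255,255)),3,np.ones((5,5)))
    for ct in cv2.findContours(m,0,1)[0]:
        if cv2.contourArea(ct)>1500:
            b=cv2.boxPoints(cv2.minAreaRect(ray(w,ct.reshape(-1,2),.008)[:,:2].astype(np.float32)));e=[b[1]-b[0],b[2]-b[1]];l=max(e,key=np.linalg.norm)
            print(b.mean(0).round(4),[np.linalg.norm(x).round(3) for x in e],(np.degrees(np.arctan2(l[1],l[0]))%180).round(1))
E
python3 -c "
from h import *
wang();print(readout.observe()['width'])
go(.445,-.308,.069,102.9)"
```

```text
[ 0.6132 -0.1799] [np.float32(0.388), np.float32(0.015)] 90.1
[ 0.532  -0.4694] [np.float32(0.057), np.float32(0.114)] 16.0
[ 0.452  -0.3108] [np.float32(0.054), np.float32(0.141)] 14.5
0.8297275725349481
pos [ 0.4496 -0.3088  0.2395] yaw 90.0 turn -0.225 delta after turn 0.0043 0.0018 0.1705 j7 2.21
```

```bash
python3 -m creep '[[0.0023,-0.003,0.03,-0.126,0.9],[0,0,0.045,-0.126,0.9],[0,0,0.045,0,0.9],[0,0,0.03,0,0.9],[0,0,0.015,0,0.9],[0,0,0,0,0.9],[0,0,0,0,0.9]]'
python3 -c "
from h import *
go(.4465,-.312,.0675,104.5)"
```

```text
clock: 22.8
position: [0.4475, -0.312, 0.0752]
ee_rot: [0.395, -3.117, -0.0]
force: [-0.1, -0.2, 0.4]
width: 0.897
gripper_force: 0.0
pos [ 0.4475 -0.312   0.0752] yaw 104.43 turn -0.001 delta after turn 0.001 0.0003 0.0077 j7 2.51
```

```bash
python3 -m creep '[[0.001,0,0.008,0,0.9],[0,0,0,0,0.9],[0,0,0,0,0.9]]'
python3 -c "
from h import *
go(.4465,-.312,.0675,104.5);print(readout.observe()['force'])"
```

```text
clock: 23.1
position: [0.4466, -0.3122, 0.0674]
ee_rot: [-0.395, 3.116, -0.001]
force: [-0.1, -0.4, -0.5]
width: 0.901
gripper_force: 0.0
pos [ 0.4466 -0.3122  0.0674] yaw 104.44 turn -0.001 delta after turn 0.0001 0.0002 -0.0001 j7 2.51
[-0.11553385 -0.43737317 -0.46334524]
```

```bash
python3 -m creep '[[0,0,0,0,0.6],[0,0,0,0,0.4],[0,0,0,0,0.4],[0,0,0,0,0.4],[0,0,0,0,0.4],[0,0,0,0,0.4],[0,0,0,0,0.4],[0,0,-0.02,0,0.4],[0,0,0,0,0.4],[0,0,0,0,0.4]]' 25
```

```text
clock: 24.1
position: [0.4466, -0.3121, 0.0869]
ee_rot: [-0.395, 3.116, -0.001]
force: [0.3, 0.8, -1.4]
width: 0.562
gripper_force: 25.0
```

```bash
python3 -m creep '[[0,0,-0.03,0,0.4],[0,0,-0.04,0,0.4],[0,0,-0.045,0.084,0.4],[0,0,-0.045,0.084,0.4],[0,0,0,0.084,0.4],[0,0,0,0,0.4]]'
python3 -c "
from h import *
go(.461,.1505,.24,90);print(readout.observe()['width'],angles())"
```

```text
clock: 24.7
position: [0.4468, -0.312, 0.2474]
ee_rot: [0.001, 3.14, -0.001]
force: [0.3, -0.4, -2.5]
width: 0.558
gripper_force: 25.0
pos [ 0.4468 -0.312   0.2474] yaw 89.95 turn -0.001 delta after turn -0.0142 0.4625 0.0074 j7 2.22
0.5580831729594357 [[np.float64(0.4635), np.float64(0.1531), np.float64(0.9)], [np.float64(0.545), np.float64(-0.4626), np.float64(20.2)], [np.float64(0.6368), np.float64(-0.127), np.float64(17.8)]]
```

```bash
python3 -m creep '[[-0.002,0.046,0,0,0.4],[-0.002,0.046,0,0,0.4],[-0.002,0.046,0,0,0.4],[-0.002,0.046,0,0,0.4],[-0.002,0.046,0,0,0.4],[-0.002,0.046,0,0,0.4],[-0.002,0.046,0,0,0.4],[0,0.046,0,0,0.4],[0,0.046,0,0,0.4],[0,0.046,0,0,0.4]]'
python3 -m creep '[[0,0,0,0,0.4],[0,0,0,0,0.4]]'
python3 -c "
from h import *
go(.461,.1505,.1408,90);held(.0674)"
```

```text
clock: 25.75
position: [0.4592, 0.1495, 0.2453]
ee_rot: [0.005, -3.139, 0.002]
force: [1.4, 0.1, -1.3]
width: 0.565
gripper_force: 25.0
clock: 25.95
position: [0.4594, 0.1488, 0.2453]
ee_rot: [0.008, -3.139, 0.002]
force: [0.5, -1.0, -1.2]
width: 0.56
gripper_force: 25.0
pos [0.4594 0.1488 0.2453] yaw 90.31 turn 0.005 delta after turn -0.0016 0.0017 0.1045 j7 1.19
row 136 cols 212 313 [[0.3981, 0.1215, 0.1838], [0.3979, 0.1748, 0.1838]]
row 155 cols 212 312 [[0.4081, 0.121, 0.1838], [0.4079, 0.1748, 0.1838]]
rear edge row 130 [[0.3949 0.1479 0.1838]] -> centre x 0.4599055853009728
```

```bash
python3 -m creep '[[-0.0022,0.0015,0.03,0.005,0.4],[0,0,0.03,0,0.4],[0,0,0.02,0,0.4],[0,0,0.015,0,0.4],[0,0,0.007,0,0.4],[0,0,0,0,0.4],[0,0,0,0,0.4]]'
python3 -c "
from h import *
go(.4615,.150,.1407,90)"
```

```text
clock: 26.7
position: [0.4629, 0.1488, 0.1453]
ee_rot: [0.009, 3.141, -0.0]
force: [0.1, 0.1, -1.2]
width: 0.557
gripper_force: 25.0
pos [0.4629 0.1488 0.1453] yaw 89.68 turn -0.006 delta after turn 0.0014 0.0012 0.0046 j7 1.2
```

```bash
python3 -m creep '[[0.0005,0.001,0.004,-0.003,0.4],[0,0,0,0,0.4],[0,0,0,0,0.4]]'
python3 -m creep '[[0,0,0,0,0.6],[0,0,0,0,0.8],[0,0,0,0,0.8],[0,0,0,0,0.8],[0,0,-0.03,0,0.8],[0,0,-0.045,0,0.8],[0,0,-0.045,0,0.8],[0,0,0,0,0.8]]'
python3 - <<'E'
from h import *
held(T()[2,3]-.0733);print(angles());go(.6368,-.1272,.24,107.7)
E
```

```text
clock: 27.0
position: [0.4626, 0.1504, 0.1415]
ee_rot: [0.003, 3.14, 0.001]
force: [1.0, -1.3, 1.1]
width: 0.558
gripper_force: 25.0
clock: 27.8
position: [0.4645, 0.1515, 0.2664]
ee_rot: [0.003, 3.133, 0.006]
force: [0.9, -0.7, -0.1]
width: 0.801
gripper_force: 0.0
row 128 cols 232 287 [[0.4044, 0.1229, 0.0763], [0.4045, 0.1756, 0.0763]]
row 147 cols 232 287 [[0.4224, 0.1223, 0.0763], [0.4226, 0.176, 0.0763]]
rear edge row 122 [[0.3989 0.1517 0.0763]] -> centre x 0.4638731679851194
[[np.float64(0.5411), np.float64(-0.4642), np.float64(19.6)], [np.float64(0.6367), np.float64(-0.1273), np.float64(17.5)]]
pos [0.4623 0.1507 0.2619] yaw 89.9 turn -0.311 delta after turn -0.0817 -0.3178 0.0219 j7 1.18
```

```bash
python3 -m creep '[[0,0,0,-0.104,0.9],[0,0,0,-0.104,0.9],[0,0,0,-0.104,0.9],[-0.0115,-0.0454,0,0,0.9],[-0.0115,-0.0454,0,0,0.9],[-0.0115,-0.0454,0,0,0.9],[-0.0115,-0.0454,0,0,0.9],[-0.0115,-0.0454,0,0,0.9],[-0.0115,-0.0454,0,0,0.9],[-0.0115,-0.0454,0,0,0.9]]'
python3 -m creep '[[0,0,0.03,0,0.9],[0,0,0.03,0,0.9],[0,0,0,0,0.9],[0,0,0,0,0.9]]'
python3 -c "
from h import *
print(angles());wang();go(.6352,-.1273,.0675,107.5)"
```

```text
clock: 28.9
position: [0.6357, -0.1291, 0.2588]
ee_rot: [0.485, -3.101, -0.002]
force: [1.2, 1.4, 0.0]
width: 0.903
gripper_force: 0.0
clock: 29.3
position: [0.6349, -0.1273, 0.1998]
ee_rot: [0.485, -3.101, -0.002]
force: [0.3, -0.2, 1.1]
width: 0.9
gripper_force: 0.0
[[np.float64(0.4655), np.float64(0.1531), np.float64(1.0)], [np.float64(0.541), np.float64(-0.4639), np.float64(20.0)]]
[ 0.6381 -0.1273] [np.float32(0.054), np.float32(0.135)] 17.6
pos [ 0.6362 -0.1275  0.2021] yaw 107.79 turn 0.005 delta after turn 0.0009 0.0005 0.1346 j7 2.09
```

```bash
python3 -m creep '[[0.0009,0,0.03,0.004,0.9],[0,0,0.04,0,0.9],[0,0,0.035,0,0.9],[0,0,0.02,0,0.9],[0,0,0,0,0.9],[0,0,0,0,0.9]]'
python3 -c "
from h import *
go(.6352,-.1273,.0673,107.5)"
```

```text
clock: 30.0
position: [0.6358, -0.1279, 0.0775]
ee_rot: [-0.479, 3.103, -0.001]
force: [-1.0, -0.1, 0.3]
width: 0.902
gripper_force: 0.0
pos [ 0.6358 -0.1279  0.0775] yaw 107.56 turn 0.001 delta after turn 0.0004 0.0007 0.0102 j7 2.1
```

```bash
python3 -m creep '[[0,0,0.0102,0,0.9],[0,0,0,0,0.9],[0,0,0,0,0.7],[0,0,0,0,0.4],[0,0,0,0,0.4],[0,0,0,0,0.4],[0,0,0,0,0.4],[0,0,0,0,0.4],[0,0,0,0,0.4],[0,0,0,0,0.4]]' 25
python3 -m creep '[[0,0,-0.02,0,0.4],[0,0,0,0,0.4],[0,0,0,0,0.4]]'
```

```text
clock: 31.0
position: [0.635, -0.1279, 0.0659]
ee_rot: [-0.479, 3.105, -0.0]
force: [-0.5, -0.2, 2.9]
width: 0.561
gripper_force: 25.7
clock: 31.3
position: [0.6349, -0.1279, 0.0857]
ee_rot: [-0.479, 3.104, -0.0]
force: [-0.7, -0.9, -0.3]
width: 0.56
gripper_force: 25.0
```

```bash
python3 -m creep '[[0,0,-0.035,0,0.4],[0,0,-0.045,0,0.4],[0,0,-0.045,0.1,0.4],[0,0,-0.045,0.1,0.4],[0,0,0,0.105,0.4],[0,0,0,0,0.4]]'
python3 -c "
from h import *
go(.461,.1505,.255,90);print(readout.observe()['width'],angles())"
```

```text
clock: 31.9
position: [0.6351, -0.1278, 0.2562]
ee_rot: [0.001, 3.14, -0.0]
force: [0.8, 0.2, -1.6]
width: 0.561
gripper_force: 25.0
pos [ 0.6351 -0.1278  0.2562] yaw 89.98 turn -0.0 delta after turn 0.1741 0.2783 0.0012 j7 1.81
0.5606455137033279 [[np.float64(0.4655), np.float64(0.1531), np.float64(1.0)], [np.float64(0.5413), np.float64(-0.4637), np.float64(20.0)]]
```

```bash
python3 -m creep '[[0.0249,0.0397,0,0,0.4],[0.0249,0.0397,0,0,0.4],[0.0249,0.0397,0,0,0.4],[0.0249,0.0397,0,0,0.4],[0.0249,0.0397,0,0,0.4],[0.0249,0.0397,0,0,0.4],[0.0249,0.0397,0,0,0.4],[0,0,0,0,0.4],[0,0,0,0,0.4]]'
python3 -c "
from h import *
go(.461,.1505,.152,90);held(.0665)"
```

```text
clock: 32.85
position: [0.459, 0.1505, 0.2544]
ee_rot: [0.011, -3.139, 0.002]
force: [0.4, -0.5, -1.1]
width: 0.558
gripper_force: 25.0
pos [0.459  0.1505 0.2544] yaw 90.4 turn 0.007 delta after turn -0.002 0.0 0.1024 j7 1.2
row 136 cols 211 314 [[0.3978, 0.1227, 0.1939], [0.3975, 0.1768, 0.1939]]
row 155 cols 212 313 [[0.4078, 0.1228, 0.1939], [0.4075, 0.1768, 0.1939]]
rear edge row 130 [[0.3946 0.1495 0.1939]] -> centre x 0.45959761111730896
```

```bash
python3 -m creep '[[-0.0025,0,0.03,0.005,0.4],[0,0,0.03,0,0.4],[0,0,0.02,0,0.4],[0,0,0.015,0,0.4],[0,0,0.005,0,0.4],[0,0,0,0,0.4],[0,0,0,0,0.4]]'
python3 -c "
from h import *
go(.462,.150,.1508,90)"
```

```text
clock: 33.6
position: [0.4634, 0.1492, 0.1562]
ee_rot: [0.007, 3.141, -0.0]
force: [0.1, -0.0, -1.1]
width: 0.561
gripper_force: 25.0
pos [0.4634 0.1492 0.1562] yaw 89.73 turn -0.005 delta after turn 0.0014 0.0008 0.0054 j7 1.23
```

```bash
python3 -m creep '[[0.001,0.0008,0.005,-0.003,0.4],[0,0,0,0,0.4],[0,0,0,0,0.4]]'
python3 -m creep '[[0,0,0,0,0.6],[0,0,0,0,0.8],[0,0,0,0,0.8],[0,0,0,0,0.8],[0,0,-0.03,0,0.8],[0,0,-0.045,0,0.8],[0,0,-0.04,0,0.8],[0,0,0,0,0.8]]'
python3 - <<'E'
from h import *
held(T()[2,3]-.0846);print(angles());go(.541,-.464,.24,110)
E
```

```text
clock: 33.9
position: [0.4628, 0.1505, 0.1516]
ee_rot: [0.001, 3.139, 0.001]
force: [1.9, -2.3, 4.3]
width: 0.559
gripper_force: 25.0
clock: 34.7
position: [0.4639, 0.1515, 0.2707]
ee_rot: [0.001, 3.134, 0.006]
force: [0.5, -0.4, -0.7]
width: 0.799
gripper_force: 0.0
row 128 cols 231 288 [[0.4034, 0.1227, 0.0878], [0.4035, 0.1759, 0.0878]]
row 147 cols 231 288 [[0.4209, 0.1221, 0.0878], [0.4211, 0.1763, 0.0878]]
rear edge row 122 [[0.398  0.1516 0.0878]] -> centre x 0.4630197479018885
[[np.float64(0.541), np.float64(-0.4639), np.float64(20.0)]]
pos [0.4619 0.1509 0.2665] yaw 89.97 turn -0.35 delta after turn 0.136 -0.6048 0.0265 j7 1.2
```

```bash
python3 -m creep '[[0,0,0,-0.105,0.9],[0,0,0,-0.105,0.9],[0,0,0,-0.105,0.9],[0.0088,-0.0469,0,0,0.9],[0.0088,-0.0469,0,0,0.9],[0.0088,-0.0469,0,0,0.9],[0.0088,-0.0469,0,0,0.9],[0.0088,-0.0469,0,0,0.9],[0.0088,-0.0469,0,0,0.9],[0.0088,-0.0469,0,0,0.9]]'
python3 -m creep '[[0.0088,-0.0469,0,0,0.9],[0.0088,-0.0469,0,0,0.9],[0.0088,-0.0469,0,0,0.9],[0.0088,-0.0469,0,0,0.9],[0.0088,-0.0469,0,0,0.9],[0.0088,-0.0469,0,0,0.9],[0,0,0.03,0,0.9],[0,0,0.03,0,0.9],[0,0,0,0,0.9]]'
python3 -c "
from h import *
print(angles());wang();go(.541,-.464,.0673,108)"
```

```text
clock: 35.8
position: [0.5038, -0.1822, 0.2642]
ee_rot: [0.492, -3.1, -0.002]
force: [1.0, -0.2, 0.1]
width: 0.905
gripper_force: 0.0
clock: 36.7
position: [0.5389, -0.4626, 0.199]
ee_rot: [0.489, -3.096, -0.013]
force: [-0.8, 1.7, -0.5]
width: 0.9
gripper_force: 0.0
[[np.float64(0.4649), np.float64(0.155), np.float64(178.9)]]
[ 0.5437 -0.4649] [np.float32(0.054), np.float32(0.134)] 19.9
pos [ 0.5409 -0.4639  0.2045] yaw 108.01 turn 0.0 delta after turn -0.0001 -0.0001 0.1372 j7 2.69
```

```bash
python3 -m creep '[[0,0,0.03,0.01,0.9],[0,0,0.04,0,0.9],[0,0,0.035,0,0.9],[0,0,0.02,0,0.9],[0,0,0,0,0.9],[0,0,0,0,0.9]]'
python3 -c "
from h import *
go(.541,-.464,.0673,108)"
```

```text
clock: 37.4
position: [0.5422, -0.465, 0.0826]
ee_rot: [-0.476, 3.104, -0.002]
force: [-0.6, -0.7, 0.6]
width: 0.896
gripper_force: 0.0
pos [ 0.5422 -0.465   0.0826] yaw 107.45 turn -0.01 delta after turn 0.0008 0.0014 0.0153 j7 2.7
```

```bash
python3 -m creep '[[0.0008,0.001,0.0153,0,0.9],[0,0,0,0,0.9],[0,0,0,0,0.7],[0,0,0,0,0.4],[0,0,0,0,0.4],[0,0,0,0,0.4],[0,0,0,0,0.4],[0,0,0,0,0.4],[0,0,0,0,0.4],[0,0,0,0,0.4]]' 25
python3 -m creep '[[0,0,-0.02,0,0.4],[0,0,0,0,0.4],[0,0,0,0,0.4]]'
```

```text
clock: 38.4
position: [0.5405, -0.4641, 0.066]
ee_rot: [-0.476, 3.105, -0.001]
force: [-0.6, -0.1, 5.9]
width: 0.562
gripper_force: 25.7
clock: 38.7
position: [0.5403, -0.4638, 0.0851]
ee_rot: [-0.476, 3.105, 0.0]
force: [-0.5, 0.7, -2.0]
width: 0.56
gripper_force: 24.9
```

```bash
python3 -m creep '[[0,0,-0.035,0,0.4],[0,0,-0.045,0.05,0.4],[0,0,-0.045,0.1,0.4],[0,0,-0.045,0.1,0.4],[0,0,-0.01,0.055,0.4],[0,0,0,0,0.4]]'
python3 -c "
from h import *
go(.4615,.1505,.265,90);print(readout.observe()['width'],angles())"
```

```text
clock: 39.3
position: [0.5409, -0.4643, 0.2669]
ee_rot: [0.002, 3.139, -0.003]
force: [-0.2, 1.0, -1.8]
width: 0.559
gripper_force: 24.9
pos [ 0.5409 -0.4643  0.2669] yaw 89.92 turn -0.001 delta after turn 0.0794 0.6148 0.0019 j7 2.39
0.5586982701517886 [[np.float64(0.4634), np.float64(0.157), np.float64(0.9)]]
```

```bash
python3 -m creep '[[0.0061,0.0473,0,0,0.4],[0.0061,0.0473,0,0,0.4],[0.0061,0.0473,0,0,0.4],[0.0061,0.0473,0,0,0.4],[0.0061,0.0473,0,0,0.4],[0.0061,0.0473,0,0,0.4],[0.0061,0.0473,0,0,0.4],[0.0061,0.0473,0,0,0.4],[0.0061,0.0473,0,0,0.4],[0.0061,0.0473,0,0,0.4]]'
python3 -m creep '[[0.0061,0.0473,0,0,0.4],[0.0061,0.0473,0,0,0.4],[0.0061,0.0473,0,0,0.4],[0,0,0,0,0.4],[0,0,0,0,0.4]]'
python3 -c "
from h import *
go(.4615,.1505,.1625,90);held(.0665)"
```

```text
clock: 40.35
position: [0.4779, 0.0111, 0.2635]
ee_rot: [0.003, -3.138, 0.001]
force: [0.3, 1.0, -1.6]
width: 0.559
gripper_force: 24.9
clock: 40.85
position: [0.4602, 0.152, 0.2635]
ee_rot: [0.007, -3.138, 0.003]
force: [-0.0, -1.4, -2.1]
width: 0.562
gripper_force: 24.9
pos [0.4602 0.152  0.2635] yaw 90.25 turn 0.004 delta after turn -0.0013 -0.0015 0.101 j7 1.21
row 135 cols 207 309 [[0.3983, 0.1223, 0.203], [0.3981, 0.1758, 0.203]]
row 154 cols 208 309 [[0.4082, 0.1224, 0.203], [0.408, 0.1763, 0.203]]
rear edge row 129 [[0.3951 0.1512 0.203 ]] -> centre x 0.46013204017086745
```

```bash
python3 -m creep '[[-0.002,0.0003,0.03,0.003,0.4],[0,0,0.03,0,0.4],[0,0,0.02,0,0.4],[0,0,0.015,0,0.4],[0,0,0.003,0,0.4],[0,0,0,0,0.4],[0,0,0,0,0.4]]'
python3 -c "
from h import *
go(.462,.150,.1622,90)"
```

```text
clock: 41.6
position: [0.464, 0.1508, 0.168]
ee_rot: [0.007, 3.141, 0.0]
force: [-0.3, 0.7, -1.2]
width: 0.557
gripper_force: 24.9
pos [0.464  0.1508 0.168 ] yaw 89.73 turn -0.005 delta after turn 0.002 -0.0008 0.0058 j7 1.24
```

```bash
python3 -m creep '[[0.0012,-0.0005,0.0055,-0.003,0.4],[0,0,0,0,0.4],[0,0,0,0,0.4]]'
python3 -m creep '[[0,0,0,0,0.6],[0,0,0,0,0.8],[0,0,0,0,0.8],[0,0,0,0,0.8],[0,0,-0.03,0,0.8],[0,0,-0.045,0,0.8],[0,0,-0.04,0,0.8],[0,0,0,0,0.8]]'
python3 - <<'E'
from h import *
held(T()[2,3]-.0959)
w=shot("wrist");q=shot("scene");u=px(q,[.46,.15,.1])[0].astype(int)
b=cv2.resize(q["image"][u[1]-40:u[1]+40,u[0]-40:u[0]+40],(300,300),interpolation=cv2.INTER_CUBIC)
cv2.imwrite("pics/e1.png",np.hstack([cv2.resize(w["image"][90:240,150:400],(500,300),interpolation=cv2.INTER_CUBIC),b]))
E
```

```text
clock: 41.9
position: [0.4636, 0.1508, 0.163]
ee_rot: [0.002, 3.138, 0.002]
force: [2.2, -1.9, 4.7]
width: 0.558
gripper_force: 24.9
clock: 42.7
position: [0.4644, 0.1517, 0.2819]
ee_rot: [0.001, 3.134, 0.006]
force: [0.3, 0.3, -0.0]
width: 0.802
gripper_force: 0.0
row 128 cols 231 288 [[0.4039, 0.1229, 0.0991], [0.404, 0.1761, 0.0991]]
row 147 cols 231 287 [[0.4214, 0.1223, 0.0991], [0.4216, 0.1755, 0.0991]]
rear edge row 122 [[0.3985 0.1518 0.0991]] -> centre x 0.463506921678482
```

View pics/e1.png

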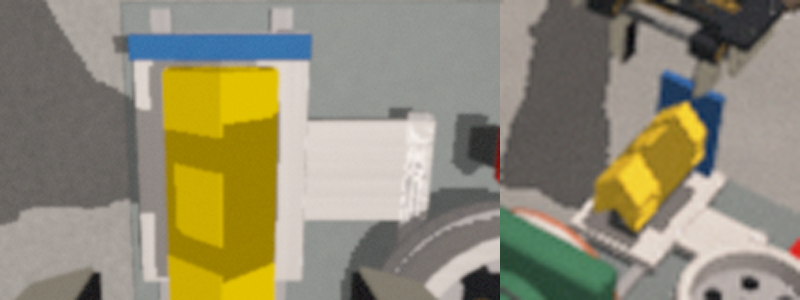

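The four angles are nested and aligned, with the rear edge at left-crop row 66 close to the stop's front at row 58, a gap of about 5 mm. Next, the final turn: I'll grip the rim at about 40° so the wrist stays in range.

```bash
python3 -c "
from h import *
go(.601,.3561,.20,40)"
```

```text
pos [0.4619 0.1509 0.2766] yaw 89.97 turn 0.872 delta after turn 0.0678 0.2385 0.0766 j7 1.2
```

```bash
python3 -m creep '[[0,0,0,0.145,0.9],[0,0,0,0.145,0.9],[0,0,0,0.145,0.9],[0,0,0,0.145,0.9],[0,0,0,0.145,0.9],[0,0,0,0.147,0.9],[0.0136,0.0477,0,0,0.9],[0.0136,0.0477,0,0,0.9],[0.0136,0.0477,0,0,0.9],[0.0136,0.0477,0,0,0.9]]'
python3 -m creep '[[0.0136,0.0477,0,0,0.9],[0,0,0.035,0,0.9],[0,0,0.035,0,0.9],[0,0,0,0,0.9],[0,0,0,0,0.9]]'
python3 -c "
from h import *
go(.601,.3561,.133,40)"
```

```text
clock: 43.85
position: [0.5737, 0.3166, 0.2748]
ee_rot: [-1.327, -2.846, 0.004]
force: [-0.4, 0.1, 1.5]
width: 0.903
gripper_force: 0.0
clock: 44.35
position: [0.6008, 0.3556, 0.2058]
ee_rot: [-1.328, -2.845, 0.005]
force: [0.3, 0.1, 0.5]
width: 0.895
gripper_force: 0.0
pos [0.6008 0.3556 0.2058] yaw 39.96 turn -0.001 delta after turn 0.0002 0.0005 0.0728 j7 0.25
```

```bash
python3 -m creep '[[0,0.0005,0.04,0,0.9],[0,0,0.033,0,0.6],[0,0,0,0,0.4],[0,0,0,0,0],[0,0,0,0,0],[0,0,0,0,0],[0,0,0,0,0],[0,0,0,0,0],[0,0,0,0,0],[0,0,0,0,0]]' 40
python3 -m creep '[[0,0,0,0,0],[0,0,0,0,0],[0,0,0,0,0],[0,0,0,0,0],[0,0,0,0,0]]' 40
python3 -c "
from h import *
go(.601,.3561,.133,40)"
```

```text
clock: 45.35
position: [0.6009, 0.3558, 0.1338]
ee_rot: [-1.328, -2.846, 0.004]
force: [-11.3, -9.2, 10.8]
width: 0.166
gripper_force: 6.8
clock: 45.85
position: [0.6004, 0.3557, 0.1339]
ee_rot: [-1.328, -2.844, 0.004]
force: [-5.4, -2.8, 6.3]
width: 0.144
gripper_force: 39.4
pos [0.6004 0.3557 0.1339] yaw 39.94 turn -0.001 delta after turn -0.0001 0.0007 0.0009 j7 0.26
```

Gripped. Now I'll turn it anticlockwise, starting gently.

```bash
python3 -m creep '[[0.0016,-0.00002,0,-0.025,0],[0.0032,-0.0001,0,-0.05,0],[0.0048,-0.0002,0,-0.075,0],[0.0064,-0.0003,0,-0.1,0],[0.0064,-0.0003,0,-0.1,0],[0.0064,-0.0003,0,-0.1,0],[0.0064,-0.0003,0,-0.1,0],[0.0048,-0.0002,0,-0.075,0],[0.0032,-0.0001,0,-0.05,0],[0,0,0,0,0]]' 40
python3 - <<'E'
from h import *
t=T();d=t[:2,3]-[.552,.315];print(np.hypot(*d),np.degrees(np.arctan2(d[1],d[0])),np.degrees(np.arctan2(t[1,1],t[0,1])),angles())
E
```

```text
clock: 46.85
position: [0.564, 0.3773, 0.1339]
ee_rot: [-0.309, -3.124, 0.003]
force: [-5.4, -3.6, 6.2]
width: 0.142
gripper_force: 39.6
0.06339172823885308 79.13389023058257 78.70961587578005 [[np.float64(0.4972), np.float64(0.1564), np.float64(178.7)]]
```

```bash
python3 -m creep '[[0.0032,-0.0001,0,-0.05,0],[0.0064,-0.0003,0,-0.1,0],[0.0064,-0.0003,0,-0.1,0],[0.0064,-0.0003,0,-0.1,0],[0.0064,-0.0003,0,-0.1,0],[0.0064,-0.0003,0,-0.1,0],[0.0064,-0.0003,0,-0.1,0],[0.0064,-0.0003,0,-0.1,0],[0.0032,-0.0001,0,-0.05,0],[0,0,0,0,0]]' 40
python3 - <<'E'
from h import *
t=T();d=t[:2,3]-[.552,.315];print(np.hypot(*d),np.degrees(np.arctan2(d[1],d[0])),np.degrees(np.arctan2(t[1,1],t[0,1])),angles())
E
```

```text
clock: 47.9
position: [0.5154, 0.3672, 0.1339]
ee_rot: [0.93, -2.998, 0.001]
force: [-5.0, -5.0, 5.4]
width: 0.145
gripper_force: 39.8
0.06376131760652329 125.02834884328529 124.48011439373882 [[np.float64(0.5363), np.float64(0.1554), np.float64(179.0)]]
```

```bash
python3 -m creep '[[0.0032,-0.0001,0,-0.05,0],[0.0064,-0.0003,0,-0.1,0],[0.0064,-0.0003,0,-0.1,0],[0.0064,-0.0003,0,-0.1,0],[0.0064,-0.0003,0,-0.1,0],[0.0064,-0.0003,0,-0.1,0],[0.0038,-0.0001,0,-0.06,0],[0.0022,-0.0001,0,-0.035,0],[0,0,0,0,0],[0,0,0,0,0]]' 40
python3 - <<'E'
from h import *
t=T();d=t[:2,3]-[.552,.315];print(np.hypot(*d),np.degrees(np.arctan2(d[1],d[0])),np.degrees(np.arctan2(t[1,1],t[0,1])),angles(),readout.observe()["joints"][6])
E
```

```text
clock: 48.95
position: [0.4912, 0.3352, 0.1338]
ee_rot: [1.83, -2.551, 0.0]
force: [-6.0, -3.7, 5.1]
width: 0.147
gripper_force: 39.8
0.06407748101378902 161.64744894898604 161.29867639529473 [[np.float64(0.5681), np.float64(0.1553), np.float64(179.3)]] 1.9206915772278108
```

```bash
python3 -m creep '[[0,0,0,0,0.3],[0,0,0,0,0.5],[0,0,0,0,0.7],[0,0,0,0,0.7],[0,0,-0.04,0,0.7],[0,0,-0.045,0.12,0.7],[0,0,-0.045,0.12,0.7],[0,0,-0.045,0.12,0.7],[0,0,-0.045,0.12,0.7],[0,0,-0.045,0.12,0.7]]'
python3 -m creep '[[0,0,0,0.13,0.7],[0,0,0,0.13,0.7],[0,0,0,0.13,0.7],[0,0,0,0.13,0.7],[0,0,0,0.124,0.7],[0.02,-0.035,0,0,0.7],[0.01,-0.035,0,0,0.7],[0,0,0,0,0.7],[0,0,0,0,0.7]]'
python3 - <<'E'
from h import *
print(T()[:3].round(3))
w=shot("wrist");np.save("w5.npy",w,allow_pickle=True);cv2.imwrite("pics/w5.png",cv2.resize(w["image"][60:300],None,fx=1.5625,fy=1.5625,interpolation=cv2.INTER_CUBIC))
g=cv2.GaussianBlur(cv2.cvtColor(w["image"],6).astype(np.float32),(0,0),1.)
for c in ((.552,.3150),):
  for r,z in ((.060,.086),(.064,.086),(.067,.086),(.03,.063)):
    b=np.radians(np.arange(160,200,.25));u=px(w,np.c_[c[0]+r*np.cos(b),c[1]+r*np.sin(b),0*b+z]).astype(np.float32)
    v=cv2.remap(g,u[:,:1],u[:,1:],1).ravel();k=np.maximum(np.median(v)-v-20,0);print(r,(k*np.degrees(b)).sum()/max(k.sum(),1e-6))
E
```

```text
clock: 50.0
position: [0.4916, 0.3359, 0.4012]
ee_rot: [-0.991, 2.98, 0.001]
force: [0.8, -0.1, -0.6]
width: 0.699
gripper_force: 0.0
clock: 50.9
position: [0.4622, 0.2654, 0.3995]
ee_rot: [-0.003, 3.141, 0.001]
force: [0.7, 0.5, 0.5]
width: 0.7
gripper_force: 0.0
[[-1.    -0.002  0.001  0.462]
 [-0.002  1.     0.001  0.265]
 [-0.001  0.001 -1.     0.4  ]]
0.06 180.70912622568832
0.064 180.2631502769624
0.067 180.17102695558538
0.03 181.10418217178912
```

View pics/w5.png

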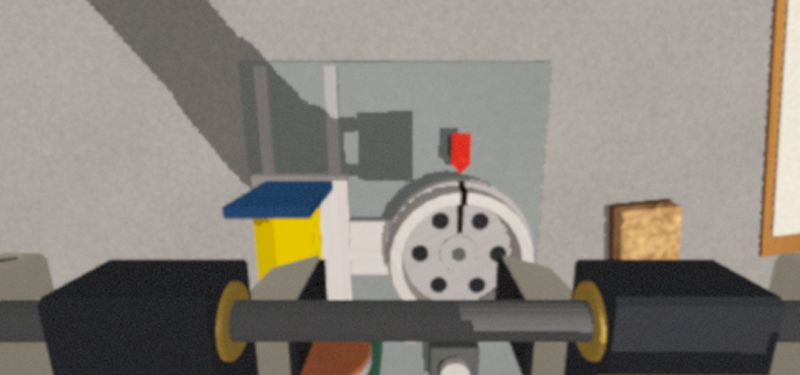

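The black line at (462,195) points at the red tip at (460,170), at 180.3°. Last check before handing in is the stack's gap to the stop, in the top view.

```bash
python3 -m creep '[[0.03,-0.04,0,0,0.7],[0.03,-0.04,0,0,0.7],[0.03,-0.04,0,0,0.7],[0,-0.05,0,0,0.7],[0,-0.05,0,0,0.7],[0,-0.05,0,0,0.7],[0,-0.05,0,0,0.7],[0,0,0,0,0.7],[0,0,0,0,0.7]]'
python3 - <<'E'
from h import *
print(angles());p=shot("top");h=cv2.cvtColor(p["image"],cv2.COLOR_BGR2HSV)
u=px(p,[.5,.15,.12])[0].astype(int);s=(slice(u[1]-45,u[1]+30),slice(u[0]-35,u[0]+45))
c=px(p,[.5,.15,.128])[0].round().astype(int)
for col in (c[0]-3,c[0],c[0]+3):
    y=np.where(cv2.inRange(h,(20,120,40),(35,255,255))[:,col])[0];y=y[(y>u[1]-60)&(y<u[1]+30)]
    b=np.where(cv2.inRange(h,(95,100,30),(125,255,255))[:,col])[0];b=b[(b>u[1]-20)&(b<u[1]+30)]
    print(col,"yellow rows",y.min(),y.max(),"blue",b.min(),b.max(),ray(p,[[col,y.max()+.5]],.125)[0,0],ray(p,[[col,b.min()-.5]],.145)[0,0])
cv2.imwrite("pics/f.png",cv2.resize(p["image"][s],None,fx=7,fy=7,interpolation=cv2.INTER_CUBIC))
E
```

```text
clock: 51.85
position: [0.3737, -0.0545, 0.3991]
ee_rot: [-0.003, 3.141, 0.0]
force: [0.7, 1.4, -0.9]
width: 0.7
gripper_force: 0.0
[[np.float64(0.5684), np.float64(0.1548), np.float64(0.9)]]
217 yellow rows 165 200 blue 202 203 0.4933866491917873 0.48916362268062774
220 yellow rows 165 200 blue 202 203 0.4935368450573995 0.4893122232843991
223 yellow rows 165 200 blue 202 203 0.49368691159566097 0.4894606816022925
```

View pics/f.png

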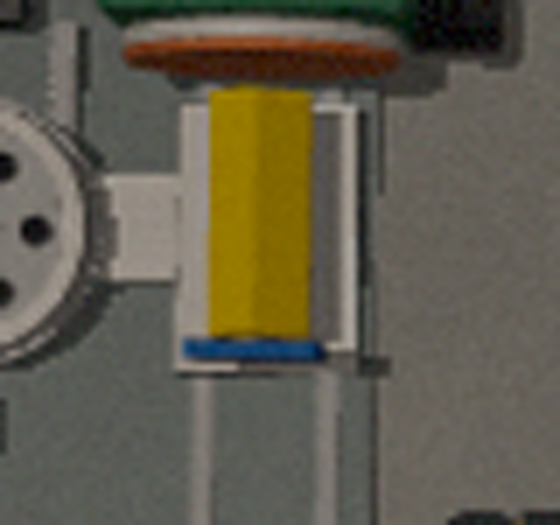

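The stack spans rows 90–338, just behind the blue stop at row 348, a gap of about 4 mm. It is straight and centred, just short of the disc, and the arm is clear, so I'm handing in.

```bash
python3 -c "
from cell import workorder
print(workorder.sign_off())"
```

```text
the job is handed in; nothing more can be done
None
```

The job is handed in at about 52 s (no verdict came back): all four yellow angles are nested on the sled about 4 mm from the back stop, the pulley's line faces the red pointer to about 0.3°, and the arm is clear; one angle slipped while being picked up and was regripped.

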